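Restock the label dispenser and set its brake

TASK

Restock the label dispenser: first take every spent red spool out of it and put it in the yellow bin; then load every full roll standing on the bench, one to a bay, with the axle caps outside the cheeks and both axle ends fully down in their slots. Then fit the square key fully home on the brake's spindle, turn it clockwise to the stop to apply the brake, and put the key back on its green mat, standing upright with its whole foot on the mat. Leave the other things on the bench where they are.

Things in the scene. Friction and masses are not known exactly. Their poses are not given: they have to be found in the camera images.
- dispenser: Label dispenser fixed on the bench: grey base, two white upright cheeks 8 mm thick with inner faces 48 mm either side of the middle and tops 67 mm above the bench, three bays 78 mm apart in a row along y, blue brake box (66 x 66 mm, top 66 mm up) at the +y end, centred 160 mm from the origin. Origin on the bench under the middle bay; x along the rolls' axles.
- bay0 (a point): Bay 0: where the middle of a roll's axle lies when both ends are on the slot bottoms, 49 mm above the bench. Axes as the dispenser's (x along the axle). In each cheek an open-topped slot 11 mm wide, flat bottom 45 mm above the bench, its top 8 mm flared to 27 mm. A seated roll's end caps lie just outside the cheeks (4 mm play).
- bay1 (a point): Bay 1: where the middle of a roll's axle lies when both ends are on the slot bottoms, 49 mm above the bench. Axes as the dispenser's (x along the axle). In each cheek an open-topped slot 11 mm wide, flat bottom 45 mm above the bench, its top 8 mm flared to 27 mm. A seated roll's end caps lie just outside the cheeks (4 mm play).
- bay2 (a point): Bay 2: where the middle of a roll's axle lies when both ends are on the slot bottoms, 49 mm above the bench. Axes as the dispenser's (x along the axle). In each cheek an open-topped slot 11 mm wide, flat bottom 45 mm above the bench, its top 8 mm flared to 27 mm. A seated roll's end caps lie just outside the cheeks (4 mm play).
- brake (a joint): Angle of the brake's square steel spindle in rad, growing clockwise as seen from above: 0 released (yellow pointer at the green dot), stop at 1.05 applied (at the red dot). Starts near 0. It needs about 0.12 N m and stays where it is left.
- brake_seat (a point): Middle of the flat steel disc (44 mm in diameter) at the foot of the square spindle, on top of the brake box, 70 mm above the bench; z up, x and y square to the spindle's sides; turns with the spindle. The spindle is 12 mm square and stands 17.5 mm above this point, its last 4 mm tapered. A key fully home has its underside here.
- key: Key: metal and black hub 40 x 40 x 26 mm with a 14 mm square bore 20 mm deep, open below, sides parallel to x and y; on top an orange grip bar 48 mm long (along x), 14 mm thick (along y, to pinch), from 26 to 54 mm above the underside. Origin: centre of the underside, z up. 150 g. Starts standing on the mat.
- mat: Flat green mat, 170 x 170 mm, 1 mm thin, lying on the bench: the key's place. Origin at its centre at bench level, x and y along its sides. The key on it stands at bench level.
- bin: Open yellow bin fixed on the bench, 165 x 165 mm outside, 55 mm high, walls and floor 4 mm. Origin: centre of its underside; x and y along its sides.
- fresh0: Full roll of white labels (140 g) between two blue octagonal side plates, 64 mm across flats, outer faces 15 mm either side of the origin (30 mm to pinch from above, above the axle). Steel axle 8 mm thick, 132 mm long, its last 6 mm at either end a black cap 15 mm wide. Origin: middle of the axle; x along it. Starts standing on a flat, axle 32 mm up. Either way round will do. May be absent.
- fresh1: Full roll of white labels (140 g) between two blue octagonal side plates, 64 mm across flats, outer faces 15 mm either side of the origin (30 mm to pinch from above, above the axle). Steel axle 8 mm thick, 132 mm long, its last 6 mm at either end a black cap 15 mm wide. Origin: middle of the axle; x along it. Starts standing on a flat, axle 32 mm up. Either way round will do. May be absent.
- fresh2: Full roll of white labels (140 g) between two blue octagonal side plates, 64 mm across flats, outer faces 15 mm either side of the origin (30 mm to pinch from above, above the axle). Steel axle 8 mm thick, 132 mm long, its last 6 mm at either end a black cap 15 mm wide. Origin: middle of the axle; x along it. Starts standing on a flat, axle 32 mm up. Either way round will do. May be absent.
- spent0: Spent spool (60 g): axle and octagonal side plates of the same sizes as a full roll (30 mm over the plates, 64 mm across flats, axle 132 mm with caps) but red plates and only a thin brown core. Origin: middle of the axle; x along it. Starts seated in a bay. May be absent.
- spent1: Spent spool (60 g): axle and octagonal side plates of the same sizes as a full roll (30 mm over the plates, 64 mm across flats, axle 132 mm with caps) but red plates and only a thin brown core. Origin: middle of the axle; x along it. Starts seated in a bay. May be absent.
- spent2: Spent spool (60 g): axle and octagonal side plates of the same sizes as a full roll (30 mm over the plates, 64 mm across flats, axle 132 mm with caps) but red plates and only a thin brown core. Origin: middle of the axle; x along it. Starts seated in a bay. May be absent.
- rinse: Bystander: white bottle with a blue cap, 64 mm wide, 150 mm high; origin at its underside.
- glovebox: Bystander: white and blue glove box, 80 x 180 x 60 mm; origin at the centre of its underside.
- jar: Bystander: clear jar with a blue lid, 70 mm wide, 90 mm high; origin at its underside.

How it is judged:
By the outcome, as a careful person would: the job done as asked, in the order asked, and still so for the second after the job is handed in, with the robot touching nothing.
Of spent0, spent1, spent2 only 1 to 2 are there at a start; the rules pass over those that are not, and their reading is None.
Of fresh0, fresh1, fresh2 only 2 to 3 are there at a start; the rules pass over those that are not, and their reading is None.
At some moment in a run one of fresh0, fresh1, fresh2, key may be knocked a few centimetres aside while the robot is not near it.
Once in a run the grip may slacken for a moment while it holds something.
It also fails if it takes over 210 s, if anything falls off the work surface, if the arm or the gripper's body presses on something with over 40 N, if the wrist force passes 120 N, or if a joint passes its speed limit or range.

ROBOT

A 6-joint arm with a two-finger parallel gripper is mounted at the origin on the work surface. World frame = base frame: x ahead of the robot, y to its left, z up, the work surface at z = 0. Lengths are in mm, angles in rad, forces in N, time in s.
With the tool pointing down it reaches from about 275 to 850 mm from the base axis. Payload 5.2 kg.
Tool frame: the origin (TCP) lies at the centre of the arm's flange, where the gripper is bolted on; the fingertips stand 173 mm ahead of it and the grasp point (between the pads) lies 155 mm ahead of it (grip_depth is the distance from the TCP to the grasp point, in mm); z points along the fingers, y is the line along which they close (so a half turn about z gives the same grasp; the last joint's range is limited). The gripper opens to 85 mm and grips with 20 to 120 N. Pads are 22 mm wide; open, the fingers measure 114 mm over their backs; the gripper's body (76 mm by 85 mm) begins 54 mm behind the grasp point. The pads swing forward as they close: fully open they stand 13 mm farther back than shut.
Start: joints at [-1.435, 0.259, 1.535, -0, 1.348, -0.203], TCP at [182.817, -518.734, 404.71] pointing down, gripper open.
Joint ranges: [-3.14, 3.14], [-0.91, 2.08], [0.19, 2.58], [-1.22, 4.36], [0.22, 2.71], [-3.12, 3.12]. Speed limits (rad/s): [2.57, 2.57, 3.14, 3.14, 3.14, 3.14].

INTERFACE

Orientations are given as a 3x3 rotation matrix whose columns are the frame's x, y, z axes.
In Python, from rig import * gives the robot as it stands.
- The arm moves only by the tool step_arm, never from a script. Its argument "motion" is a list of rows, each an object of numbers: "grip": the finger opening in cm, from 0 to 8.54; "dx", "dy", "dz": the shift along the tool's x, y, z in cm; "rx", "ry", "rz": the turn, a rotation vector about the tool's x, y, z in rad. A call has 1 to 5 rows; each row is the pose to reach, as a shift and turn from the pose commanded when the call began, along the tool's axes at that moment; what a row does not reach only later rows make up. A row lasts 1/12 s, in which the tool goes at most 41.7 mm and 7.16 degrees, less where a joint would pass 70% of its speed; a pose out of reach is approached as far as the arm can. A call with a gripper value outside its range is refused whole. The fingers move at their own pace and stop on an object; "newtons" is the grip in N (left out, the last holds). Time passes only in rows, so rows that repeat a pose let the fingers close. It gives the time, the measured TCP pose, the force, the opening and the grip force at its end, in the units of the state.
- read_state(): the state, without advancing time (a new reading comes with each control period).
- capture(name): name is "scene" or "top" or "wrist"; returns (picture, depth): 384x512x3 uint8, red, green, blue; 384x512 float32, mm along the optical axis (not along the pixel's ray), 0 where there is no reading.
- camera_params(name): a dict with "fovy" (degrees; the focal length in pixels is half the picture's height over the tangent of half this angle, whatever the lens; pixels are square), "cx", "cy" (the principal point, pixels), "rvec" (rotation vector, rad) and "tvec" (3), from world to camera coordinates, as OpenCV has them. Camera axes: x right, y down, z forward; pixel columns grow to the right and rows downward; lengths in mm; the calibration is good to about 2 mm. A picture is of the moment at which its call begins: read the wrist's pose just before it. camera_params takes no time and is no camera call; for the wrist camera it gives the pose at the moment of the call.
- hand_in(): hands the job in; it is judged then, once.
The state is a dict: "t": time; "joint_positions": joint angles; "joint_vel": joint speeds; "tau": joint torques, N m; "position": TCP position; "tool_rot": TCP orientation; "ft_force": force on the tool from outside, world axes, zero at the start; "torque": the same for the moment, N m; "gripper_width": finger opening in mm; "grip_force": force on a finger pad.
Only numpy, scipy, OpenCV 4.12 (cv2) and the standard library are available. Lean on these libraries where they do the work, as an engineer would, in place of code of your own. Each camera call takes 0.05 s, during which the arm holds its last target. There are 200 camera calls.

## Working session

There is one attempt and no reset: what is moved stays moved. The work goes in short steps, Python scripts to look and compute and a tool call to move; the robot and the scene stay as the last step left them, time stands still between calls to the robot, and variables do not carry over. Pictures are saved under pics/ and viewed, at most 14 in all, crops included, and the job is handed in when it is done.

Besides the shell and the picture viewer there is one more tool, called by a JSON object that holds its "op" and its "data". step_arm: Moves the arm, as the interface text tells. Its arguments: {"type":"object","properties":{"motion":{"type":"array","items":{"type":"object","properties":{"grip":{"type":"number"},"dx":{"type":"number"},"dy":{"type":"number"},"dz":{"type":"number"},"rx":{"type":"number"},"ry":{"type":"number"},"rz":{"type":"number"}}}},"newtons":{"type":"number"}},"required":["motion"]}

```bash
ls; mkdir -p pics; cat > h.py <<'E'
from rig import *
import numpy as np, cv2
def snap(cam,fn):
    p=camera_params(cam); im,d=capture(cam)
    cv2.imwrite(f'pics/{fn}.png',cv2.cvtColor(im,cv2.COLOR_RGB2BGR)); np.savez(f'pics/{fn}.npz',im=im,d=d,**{k:np.array(v) for k,v in p.items()})
    return p,im,d
def load(fn):
    z=np.load(f'pics/{fn}.npz'); return z
def cam(z):
    R=cv2.Rodrigues(np.array(z['rvec'],float))[0]; f=192/np.tan(np.radians(float(z['fovy']))/2)
    return R,np.array(z['tvec'],float).ravel(),f,float(z['cx']),float(z['cy'])
def cloud(z):
    R,t,f,cx,cy=cam(z); d=z['d']; v,u=np.mgrid[0:384,0:512]
    P=np.stack([(u-cx)/f*d,(v-cy)/f*d,d],-1); return (P-t)@R
def ray(z,u,v,h):
    R,t,f,cx,cy=cam(z); o=-R.T@t; q=R.T@np.array([(u-cx)/f,(v-cy)/f,1]); return o+q*(h-o[2])/q[2]
def proj(z,X):
    R,t,f,cx,cy=cam(z); c=R@np.array(X,float)+t; return c[0]/c[2]*f+cx,c[1]/c[2]*f+cy
def tri(za,a,zb,b):
    A=[];B=[]
    for z,(u,v) in((za,a),(zb,b)):
        R,t,f,cx,cy=cam(z); o=-R.T@t; q=R.T@np.array([(u-cx)/f,(v-cy)/f,1]); q/=np.linalg.norm(q); M=np.eye(3)-np.outer(q,q); A.append(M);B.append(M@o)
    return np.linalg.solve(sum(A),sum(B))
E
python3 - <<'E'
from h import *
a=snap('scene','s0');b=snap('top','t0')
for n,x in(('s',a),('t',b)):print(n,x[0])
cv2.imwrite('pics/both.png',np.hstack([cv2.resize(cv2.imread('pics/s0.png'),(400,300)),cv2.resize(cv2.imread('pics/t0.png'),(400,300))]))
s=read_state();print(s['position'],s['tool_rot'],s['t'],camera_params('wrist'))
E
```

```text
pics
s {'fovy': 56.17115089573921, 'cx': 252.58082201511144, 'cy': 187.48622548905016, 'rvec': array([ 0.8152666 ,  2.51564928, -1.18763517]), 'tvec': array([ 480.24312165, -200.95815602, 1190.80630459])}
t {'fovy': 49.86053747741931, 'cx': 253.85402773496529, 'cy': 183.038377373674, 'rvec': array([ 2.17799656, -2.1389424 ,  0.13405391]), 'tvec': array([-21.3133867 , 612.70960219, 999.5822303 ])}
[ 182.79541865 -518.52538981  403.95944922] [[ 9.43154541e-01  3.32354433e-01 -2.06555638e-04]
 [ 3.32354299e-01 -9.43153115e-01  1.67968243e-03]
 [ 3.63436308e-04 -1.65284977e-03 -9.99998568e-01]] 0.1 {'fovy': 67.96052600273178, 'cx': 249.30794427675616, 'cy': 190.33065996033105, 'rvec': array([-2.35135524,  1.66390361,  0.25779109]), 'tvec': array([-548.96723147,  -40.2861193 ,  379.54626088])}
```

View pics/t0.png

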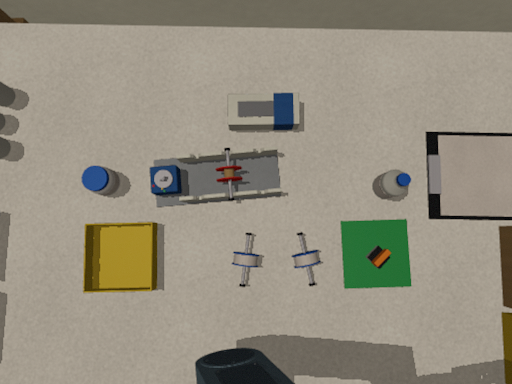

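View pics/s0.png

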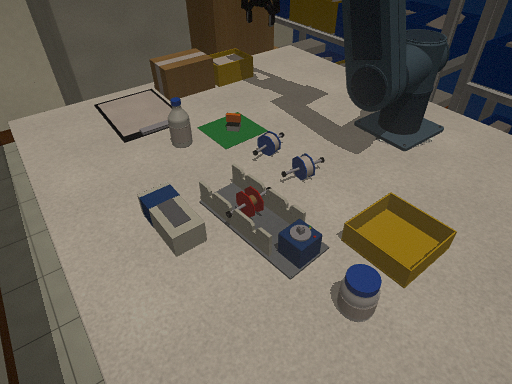

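```bash
python3 - <<'E'
from h import *
i=cv2.imread('pics/t0.png')
cv2.imwrite('pics/c1.png',cv2.resize(i[140:295,140:320],None,fx=3.8,fy=3.8,interpolation=cv2.INTER_CUBIC)[:600])
z=load('t0');C=cloud(z);zs=load('s0');D=cloud(zs)
for n,(u,v) in dict(spent=(230,173),f0=(247,260),f1=(306,259),key=(380,257),brake=(164,179),binc=(125,257),mat=(350,230),bench=(200,300)).items(): 
  w=C[v-1:v+2,u-1:u+2].reshape(-1,3);print(n,w.mean(0).round(1))
for n,(u,v) in dict(spent=(252,200),f0=(303,167),f1=(268,144),key=(233,118),brake=(300,232),bench=(230,300)).items(): 
  print('s',n,D[v-1:v+2,u-1:u+2].reshape(-1,3).mean(0).round(1))
# color clouds
def comp(im,C,m,name):
  P=C[m&(C[...,2]>-20)];print(name,len(P),np.median(P,0).round(1),P.min(0).round(0),P.max(0).round(0))
for nm,zz,CC in(('t',z,C),('s',zs,D)):
  hsv=cv2.cvtColor(zz['im'],cv2.COLOR_RGB2HSV)
  H,S,V=[hsv[...,k].astype(int) for k in range(3)]
  ok=(CC[...,0]>300)&(CC[...,0]<760)&(abs(CC[...,1])<500)
  comp(0,CC,ok&(H>50)&(H<75)&(S>150)&(V>60),nm+'green')
  comp(0,CC,ok&(H>22)&(H<32)&(S>150),nm+'yellow')
  comp(0,CC,ok&((H<5)|(H>172))&(S>150)&(V>60),nm+'red')
  comp(0,CC,ok&(H>7)&(H<18)&(S>190)&(V>100),nm+'orange')
E
```

```text
spent [634.1  49.   59.8]
f0 [423.7   2.9  59.5]
f1 [ 428.7 -138.7   61. ]
key [ 436.2 -318.8   53.6]
brake [613.9 206.9  77.9]
binc [422.3 313.1   3.8]
mat [ 500.6 -258.9    1.7]
bench [ 3.189e+02  1.199e+02 -2.000e-01]
s spent [634.6  63.1  58.7]
s f0 [443.8  26.6  47.6]
s f1 [ 443.2 -126.5   40.1]
s key [ 441.6 -316.6   41.4]
s brake [623.7 217.4  76.3]
s bench [ 8.010e+02  2.216e+02 -4.000e-01]
tgreen 3936 [ 445.5 -319.1    1.6] [ 357. -410.   -5.] [ 588.  208. 1067.]
tyellow 4714 [422.7 322.3   5. ] [ 343. -359.   -3.] [ 593.  400. 1067.]
tred 140 [622.3  50.6  69.1] [598.  22.   7.] [660. 235.  84.]
torange 127 [ 434.1 -322.8   54.4] [ 415. -358.    2.] [ 454. -304.   60.]
sgreen 444 [ 466.  -313.7    0.5] [ 360. -409.   -3.] [589. 210.  66.]
syellow 1234 [404.8 323.    3.6] [ 345. -400.   -0.] [592. 402.  67.]
sred 447 [647.9  62.2  56.9] [588.  16.  17.] [656. 239.  82.]
sorange 29 [ 442.5 -321.2   53.5] [ 422. -338.   28.] [ 459. -303.   55.]
```

View pics/c1.png

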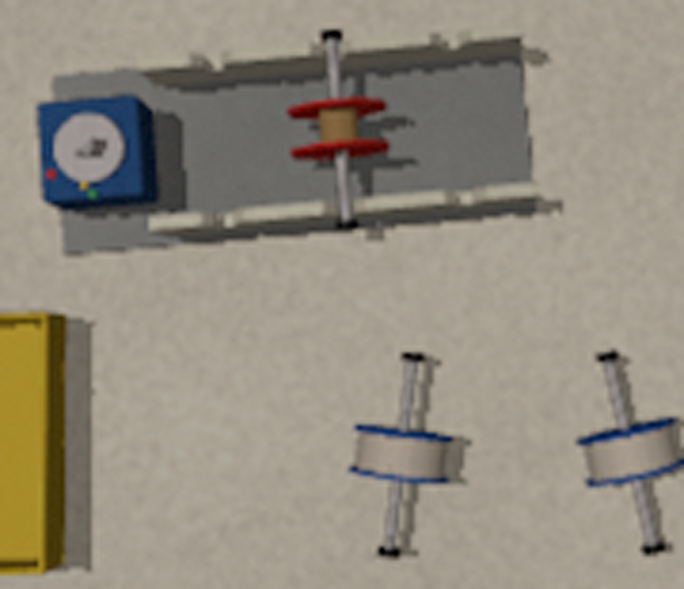

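```bash
cat >> h.py <<'E'
def ang(v): return np.arctan2(v[1],v[0])
def plan(*wps):
    """wps: (gx,gy,gz,yaw of closing line (rad, world)|None); grasp point targets, tool down. Prints calls of <=200mm,<=.6rad."""
    s=read_state();p=s['position']+155*s['tool_rot'][:,2];R=s['tool_rot']
    a=np.arctan2(R[1,1],R[0,1])
    print('t',round(s['t'],1),'grasp',p.round(1),'yaw',round(a,3),'w',round(s['gripper_width'],1),'F',s['ft_force'].round(1))
    first=True
    for w in wps:
        q=np.array(w[:3],float);b=a if w[3] is None else w[3]
        b=a+(b-a+np.pi/2)%np.pi-np.pi/2 if abs(((b-a+np.pi/2)%np.pi-np.pi/2))<=np.pi/2 else b
        n=max(1,int(np.ceil(max(np.linalg.norm(q-p)/200,abs(b-a)/.6))))
        for k in range(n):
            # tool down: y=(cos a,sin a,0), z=(0,0,-1), x=y×z
            y=np.array([np.cos(a),np.sin(a),0]);zz=np.array([0,0,-1.]);x=np.cross(y,zz)
            d=(q-p)/(n-k);db=(b-a)/(n-k)
            if first:
                Rd=np.stack([x,y,zz],1); M=R.T@Rd@cv2.Rodrigues(np.array([0,0,-db]))[0]; rv=cv2.Rodrigues(M)[0].ravel();dd=R.T@(d+(-155)*(zz-R[:,2]));first=False
            else: rv=[0,0,-db];dd=np.array([d@x,d@y,d@zz])
            print('  d',(dd/10).round(2),'r',np.round(rv,3),'rows',int(np.ceil(max(np.linalg.norm(dd)/41.7,abs(db)/.125)-1e-6)))
            p=p+d;a=a+db
        print('  -- at',p.round(1),round(a,3))
E
python3 - <<'E'
from h import *
z=load('t0')
for n,a,b,h in(('spent',(227.1,149.2),(231.3,198.4),52),('f0',(248.9,233.7),(242.4,285),36),('f1',(300,233.7),(312.1,283.9),36)):
  A=ray(z,*a,h);B=ray(z,*b,h);print(n,((A+B)/2).round(1),'len',np.linalg.norm(A-B).round(1),'yaw',ang(A-B).round(3))
for n,uv,h in(('brakedisc',(140+89/3.8,140+148/3.8),70),):print(n,ray(z,*uv,h))
s=read_state();R=s['tool_rot'];p=s['position'];Rc,t,*_=cam(camera_params('wrist'));o=-Rc.T@t
print('cam in tool',(R.T@(o-p)).round(1),(R.T@Rc.T).round(3))
E
```

```text
spent [633.7  51.4  52. ] len 123.9 yaw 0.109
f0 [424.2   6.5  36. ] len 125.3 yaw -0.108
f1 [ 428.2 -141.9   36. ] len 124.9 yaw 0.243
brakedisc [615.02512567 210.05327888  70.        ]
cam in tool [76.2 -0.6 30.3] [[ 0.    -0.953 -0.302]
 [ 1.    -0.     0.001]
 [-0.001 -0.302  0.953]]
```

```bash
python3 - <<'E'
from h import *
plan((625,30,255,.109))
E
```

```text
t 0.1 grasp [ 182.8 -518.3  249. ] yaw -1.232 w 85.3 F [ 0.   0.3 -0.8]
  d [14.99 -9.28 -0.13] r [-0.002 -0.001 -0.335] rows 5
  d [17.19 -3.81 -0.15] r [ 0.     0.    -0.335] rows 5
  d [17.49  2.06 -0.15] r [ 0.     0.    -0.335] rows 5
  d [15.84  7.7  -0.15] r [ 0.     0.    -0.335] rows 5
  -- at [625.  30. 255.] 0.109
```

{"op": "step_arm", "data": {"motion": [{"dx": 15,"dy": -9.3,"dz": -0.1,"rz": -0.335,"grip": 5},{"dx": 15,"dy": -9.3,"dz": -0.1,"rz": -0.335,"grip": 5},{"dx": 15,"dy": -9.3,"dz": -0.1,"rz": -0.335,"grip": 5},{"dx": 15,"dy": -9.3,"dz": -0.1,"rz": -0.335,"grip": 5},{"dx": 15,"dy": -9.3,"dz": -0.1,"rz": -0.335,"grip": 5}]}}

```text
invalid input at $.motion[0]: expected keys grip, dx, dy, dz, rx, ry, rz
```

{"op": "step_arm", "data": {"motion": [{"dx": 17.2,"dy": -3.8,"dz": -0.1,"rz": -0.335},{"dx": 17.2,"dy": -3.8,"dz": -0.1,"rz": -0.335},{"dx": 17.2,"dy": -3.8,"dz": -0.1,"rz": -0.335},{"dx": 17.2,"dy": -3.8,"dz": -0.1,"rz": -0.335},{"dx": 17.2,"dy": -3.8,"dz": -0.1,"rz": -0.335}]}}

```text
invalid input at $.motion[0]: expected keys grip, dx, dy, dz, rx, ry, rz
```

{"op": "step_arm", "data": {"motion": [{"dx": 17.5,"dy": 2.1,"dz": -0.1,"rz": -0.335},{"dx": 17.5,"dy": 2.1,"dz": -0.1,"rz": -0.335},{"dx": 17.5,"dy": 2.1,"dz": -0.1,"rz": -0.335},{"dx": 17.5,"dy": 2.1,"dz": -0.1,"rz": -0.335},{"dx": 17.5,"dy": 2.1,"dz": -0.1,"rz": -0.335}]}}

```text
invalid input at $.motion[0]: expected keys grip, dx, dy, dz, rx, ry, rz
```

{"op": "step_arm", "data": {"motion": [{"dx": 15.8,"dy": 7.7,"dz": -0.1,"rz": -0.335},{"dx": 15.8,"dy": 7.7,"dz": -0.1,"rz": -0.335},{"dx": 15.8,"dy": 7.7,"dz": -0.1,"rz": -0.335},{"dx": 15.8,"dy": 7.7,"dz": -0.1,"rz": -0.335},{"dx": 15.8,"dy": 7.7,"dz": -0.1,"rz": -0.335}]}}

```text
invalid input at $.motion[0]: expected keys grip, dx, dy, dz, rx, ry, rz
```

```bash
python3 - <<'E'
from h import *
snap('wrist','w1');i=cv2.imread('pics/w1.png');cv2.imwrite('pics/w1b.png',cv2.resize(i,(800,600)))
plan((634,51,255,.109))
E
```

```text
t 0.1 grasp [ 182.8 -518.3  249.1] yaw -1.232 w 85.4 F [-0.1 -0.6  0.2]
  d [15.37 -9.7  -0.13] r [-0.001 -0.001 -0.335] rows 5
  d [17.7  -4.08 -0.15] r [ 0.     0.    -0.335] rows 5
  d [18.05  1.97 -0.15] r [ 0.     0.    -0.335] rows 5
  d [16.4   7.8  -0.15] r [ 0.     0.    -0.335] rows 5
  -- at [634.  51. 255.] 0.109
```

View pics/w1b.png

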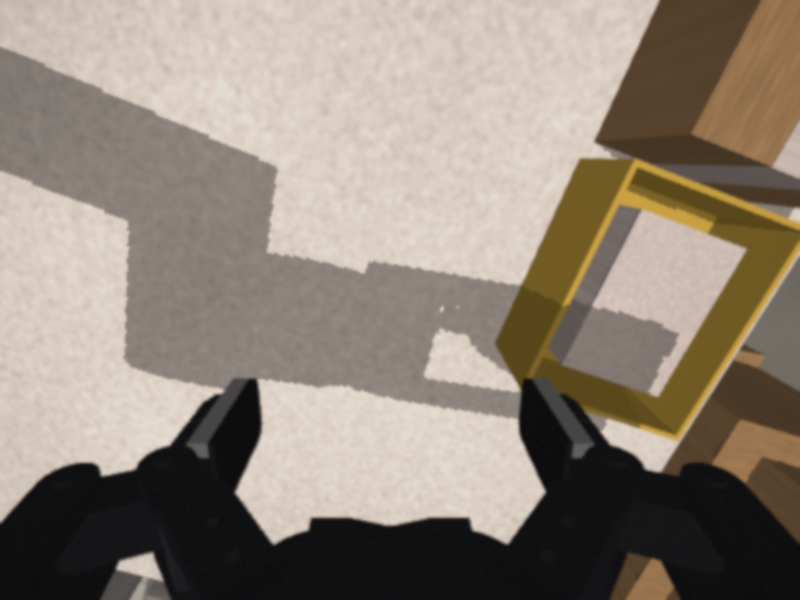

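{"op": "step_arm", "data": {"motion": [{"dx": 15,"dy": -9.3,"dz": -0.1,"rx": 0,"ry": 0,"rz": -0.335,"grip": 5},{"dx": 15,"dy": -9.3,"dz": -0.1,"rx": 0,"ry": 0,"rz": -0.335,"grip": 5},{"dx": 15,"dy": -9.3,"dz": -0.1,"rx": 0,"ry": 0,"rz": -0.335,"grip": 5},{"dx": 15,"dy": -9.3,"dz": -0.1,"rx": 0,"ry": 0,"rz": -0.335,"grip": 5},{"dx": 15,"dy": -9.3,"dz": -0.1,"rx": 0,"ry": 0,"rz": -0.335,"grip": 5}]}}

```text
t: 0.57
position: [295.6, -376.7, 405.5]
tool_rot: [[0.779, 0.627, 0.001], [0.627, -0.779, 0.003], [0.003, -0.002, -1.0]]
ft_force: [0.1, 1.1, -0.2]
gripper_width: 49.7
grip_force: 0.0
```

{"op": "step_arm", "data": {"motion": [{"dx": 17.2,"dy": -3.8,"dz": -0.1,"rx": 0,"ry": 0,"rz": -0.335,"grip": 5},{"dx": 17.2,"dy": -3.8,"dz": -0.1,"rx": 0,"ry": 0,"rz": -0.335,"grip": 5},{"dx": 17.2,"dy": -3.8,"dz": -0.1,"rx": 0,"ry": 0,"rz": -0.335,"grip": 5},{"dx": 17.2,"dy": -3.8,"dz": -0.1,"rx": 0,"ry": 0,"rz": -0.335,"grip": 5},{"dx": 17.2,"dy": -3.8,"dz": -0.1,"rx": 0,"ry": 0,"rz": -0.335,"grip": 5}]}}

```text
t: 0.98
position: [406.3, -240.2, 406.7]
tool_rot: [[0.53, 0.848, 0.001], [0.848, -0.53, 0.002], [0.002, 0.0, -1.0]]
ft_force: [-0.4, -0.4, 0.4]
gripper_width: 50.0
grip_force: 0.0
```

{"op": "step_arm", "data": {"motion": [{"dx": 17.5,"dy": 2.1,"dz": -0.1,"rx": 0,"ry": 0,"rz": -0.335,"grip": 5},{"dx": 17.5,"dy": 2.1,"dz": -0.1,"rx": 0,"ry": 0,"rz": -0.335,"grip": 5},{"dx": 17.5,"dy": 2.1,"dz": -0.1,"rx": 0,"ry": 0,"rz": -0.335,"grip": 5},{"dx": 17.5,"dy": 2.1,"dz": -0.1,"rx": 0,"ry": 0,"rz": -0.335,"grip": 5},{"dx": 17.5,"dy": 2.1,"dz": -0.1,"rx": 0,"ry": 0,"rz": -0.335,"grip": 5}]}}

```text
t: 1.4
position: [517.5, -103.7, 407.5]
tool_rot: [[0.222, 0.975, 0.002], [0.975, -0.222, 0.002], [0.002, 0.001, -1.0]]
ft_force: [-0.4, -0.9, -0.3]
gripper_width: 49.8
grip_force: 0.0
```

{"op": "step_arm", "data": {"motion": [{"dx": 15.8,"dy": 7.7,"dz": -0.1,"rx": 0,"ry": 0,"rz": -0.335,"grip": 5},{"dx": 15.8,"dy": 7.7,"dz": -0.1,"rx": 0,"ry": 0,"rz": -0.335,"grip": 5},{"dx": 15.8,"dy": 7.7,"dz": -0.1,"rx": 0,"ry": 0,"rz": -0.335,"grip": 5},{"dx": 15.8,"dy": 7.7,"dz": -0.1,"rx": 0,"ry": 0,"rz": -0.335,"grip": 5},{"dx": 15.8,"dy": 7.7,"dz": -0.1,"rx": 0,"ry": 0,"rz": -0.335,"grip": 5}]}}

```text
t: 1.82
position: [628.2, 32.7, 407.8]
tool_rot: [[-0.111, 0.994, 0.001], [0.994, 0.111, 0.002], [0.002, 0.001, -1.0]]
ft_force: [-0.5, -0.9, -0.0]
gripper_width: 49.9
grip_force: 0.0
```

```bash
python3 - <<'E'
from h import *
snap('wrist','w2');i=cv2.imread('pics/w2.png');cv2.imwrite('pics/w2b.png',cv2.resize(i,(800,600)))
plan((634,51,255,.109))
E
```

```text
t 1.9 grasp [627.8  32.3 252.6] yaw 0.111 w 49.7 F [0.4 0.1 1.2]
  d [ 1.81  0.83 -0.24] r [ 0.    -0.001  0.002] rows 1
  -- at [634.  51. 255.] 0.109
```

View pics/w2b.png

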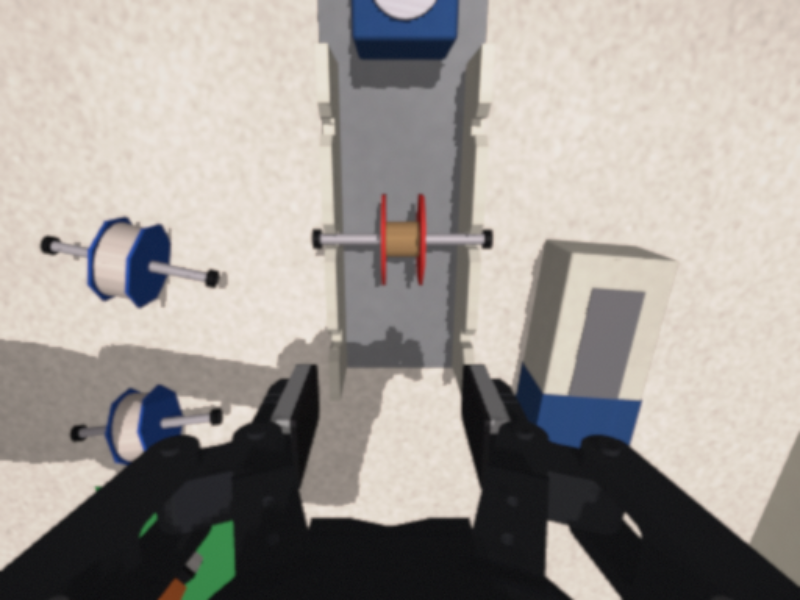

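```bash
python3 - <<'E'
from h import *
z=load('t0');w=load('w2');k=.64;zs=load('s0')
for n,(a,b,c,d) in dict(spent=((231.3,198.4),(317,239),(227.1,149.2),(488,239)),f0=((242.4,285),(49,245),(248.9,233.7),(213,278)),f1=((312.1,283.9),(78,433),(300,233.7),(217,416))).items():
  A=tri(z,a,w,(b[0]*k,b[1]*k));B=tri(z,c,w,(d[0]*k,d[1]*k));print(n,A.round(1),B.round(1),'mid',((A+B)/2).round(1),'yaw',ang(B-A).round(4),np.linalg.norm(A-B).round(1))
  h=51 if n=='spent' else 34
  A=ray(w,b[0]*k,b[1]*k,h);B=ray(w,d[0]*k,d[1]*k,h);print('  wrist only',((A+B)/2).round(1),ang(B-A).round(4),np.linalg.norm(A-B).round(1))
C=cloud(w)
plates=[(383,225),(421,225)]
for u,v in((383,210),(421,210),(404,8),(330,180),(478,180)):
  print((u,v),C[int(v*k),int(u*k)].round(1))
plan((635,51,110,.109),(635,51,77,.109))
E
```

```text
spent [572.   45.3  47.8] [698.3  59.   43.2] mid [635.1  52.2  45.5] yaw 0.1081 127.1
  wrist only [634.8  53.3  51. ] 0.111 126.4
f0 [361.2  14.   32.5] [486.4   0.   26.7] mid [423.8   7.   29.6] yaw -0.1112 126.1
  wrist only [425.5   8.8  34. ] -0.0992 127.6
f1 [ 366.8 -157.1   32.3] [ 489.1 -127.9   28.1] mid [ 428.  -142.5   30.2] yaw 0.2344 125.8
  wrist only [ 429.6 -139.8   34. ] 0.2478 127.7
(383, 210) [618.1  75.3  69.8]
(421, 210) [643.5  78.2  70.3]
(404, 8) [617.5 195.8  69.4]
(330, 180) [580.4  90.7  67.6]
(478, 180) [678.9 101.7  67.3]
t 1.9 grasp [627.8  32.3 252.6] yaw 0.111 w 49.7 F [0.4 0.1 1.2]
  d [ 1.78  0.92 14.26] r [ 0.    -0.001  0.002] rows 4
  -- at [635.  51. 110.] 0.109
  d [0.  0.  3.3] r [ 0.  0. -0.] rows 1
  -- at [635.  51.  77.] 0.109
```

{"op": "step_arm", "data": {"motion": [{"dx": 1.9,"dy": 0.9,"dz": 14.2,"rx": 0,"ry": 0,"rz": 0,"grip": 5},{"dx": 1.9,"dy": 0.9,"dz": 14.2,"rx": 0,"ry": 0,"rz": 0,"grip": 5},{"dx": 1.9,"dy": 0.9,"dz": 14.2,"rx": 0,"ry": 0,"rz": 0,"grip": 5},{"dx": 1.9,"dy": 0.9,"dz": 14.2,"rx": 0,"ry": 0,"rz": 0,"grip": 5},{"dx": 1.9,"dy": 0.9,"dz": 14.2,"rx": 0,"ry": 0,"rz": 0,"grip": 5}]}}

```text
t: 2.28
position: [630.0, 48.1, 260.6]
tool_rot: [[-0.107, 0.994, -0.012], [0.994, 0.107, 0.001], [0.002, -0.012, -1.0]]
ft_force: [-1.0, 0.4, -0.5]
gripper_width: 50.3
grip_force: 0.0
```

{"op": "step_arm", "data": {"motion": [{"dx": 0,"dy": 0,"dz": 1.8,"rx": 0,"ry": 0,"rz": 0,"grip": 5},{"dx": 0,"dy": 0,"dz": 3.6,"rx": 0,"ry": 0,"rz": 0,"grip": 5},{"dx": 0,"dy": 0,"dz": 3.6,"rx": 0,"ry": 0,"rz": 0,"grip": 5}]}}

```text
t: 2.53
position: [631.7, 47.7, 229.1]
tool_rot: [[-0.106, 0.994, -0.004], [0.994, 0.106, -0.0], [0.0, -0.004, -1.0]]
ft_force: [-1.2, 0.4, -0.6]
gripper_width: 50.0
grip_force: 0.0
```

{"op": "step_arm", "data": {"motion": [{"dx": 0,"dy": 0,"dz": 0,"rx": 0,"ry": 0,"rz": 0,"grip": 2},{"dx": 0,"dy": 0,"dz": 0,"rx": 0,"ry": 0,"rz": 0,"grip": 2},{"dx": 0,"dy": 0,"dz": 0,"rx": 0,"ry": 0,"rz": 0,"grip": 2},{"dx": 0,"dy": 0,"dz": 0,"rx": 0,"ry": 0,"rz": 0,"grip": 2}], "newtons": 60}}

```text
t: 2.87
position: [633.3, 48.7, 232.8]
tool_rot: [[-0.108, 0.994, 0.003], [0.994, 0.108, -0.001], [-0.001, 0.003, -1.0]]
ft_force: [0.4, -1.2, 4.0]
gripper_width: 28.8
grip_force: 61.9
```

```bash
python3 - <<'E'
from h import *
plan((634,52,160,None),(423,322,160,0),(423,322,72,0))
z=load('t0');C=cloud(z);P=C[215:300,75:165].reshape(-1,3);P=P[(P[:,2]>48)&(P[:,2]<62)]
print(cv2.minAreaRect(P[:,:2].astype(np.float32)))
E
```

```text
t 2.9 grasp [633.8  48.6  77.8] yaw 0.108 w 28.8 F [ 0.4 -1.2  4. ]
  d [ 0.31  0.13 -8.22] r [ 0.003  0.001 -0.   ] rows 2
  -- at [634.  52. 160.] 0.108
  d [14.56 -9.03  0.  ] r [0.    0.    0.054] rows 5
  d [14.05 -9.81  0.  ] r [0.    0.    0.054] rows 5
  -- at [423. 322. 160.] 0.0
  d [0.  0.  8.8] r [ 0.  0. -0.] rows 3
  -- at [423. 322.  72.] 0.0
((424.69415283203125, 316.2314147949219), (165.1533203125, 165.72149658203125), 2.4088826179504395)
```

{"op": "step_arm", "data": {"motion": [{"dx": 0,"dy": 0,"dz": -4,"rx": 0,"ry": 0,"rz": 0,"grip": 2},{"dx": 0,"dy": 0,"dz": -8.2,"rx": 0,"ry": 0,"rz": 0,"grip": 2},{"dx": 0,"dy": 0,"dz": -8.2,"rx": 0,"ry": 0,"rz": 0,"grip": 2}]}}

```text
t: 3.12
position: [635.1, 49.1, 322.3]
tool_rot: [[-0.108, 0.994, 0.015], [0.994, 0.108, -0.001], [-0.003, 0.015, -1.0]]
ft_force: [1.2, -0.2, 0.7]
gripper_width: 28.8
grip_force: 65.8
```

{"op": "step_arm", "data": {"motion": [{"dx": 14.5,"dy": -9,"dz": 0,"rx": 0,"ry": 0,"rz": 0.033,"grip": 2},{"dx": 14.5,"dy": -9,"dz": 0,"rx": 0,"ry": 0,"rz": 0.033,"grip": 2},{"dx": 14.5,"dy": -9,"dz": 0,"rx": 0,"ry": 0,"rz": 0.033,"grip": 2},{"dx": 14.5,"dy": -9,"dz": 0,"rx": 0,"ry": 0,"rz": 0.033,"grip": 2},{"dx": 14.5,"dy": -9,"dz": 0,"rx": 0,"ry": 0,"rz": 0.033,"grip": 2}]}}

```text
t: 3.53
position: [523.0, 188.1, 313.3]
tool_rot: [[-0.079, 0.997, -0.003], [0.997, 0.079, 0.002], [0.003, -0.003, -1.0]]
ft_force: [-0.9, -0.6, -1.4]
gripper_width: 29.1
grip_force: 65.7
```

{"op": "step_arm", "data": {"motion": [{"dx": 14,"dy": -9.8,"dz": 0,"rx": 0,"ry": 0,"rz": 0.033,"grip": 2},{"dx": 14,"dy": -9.8,"dz": 0,"rx": 0,"ry": 0,"rz": 0.033,"grip": 2},{"dx": 14,"dy": -9.8,"dz": 0,"rx": 0,"ry": 0,"rz": 0.033,"grip": 2},{"dx": 14,"dy": -9.8,"dz": 0,"rx": 0,"ry": 0,"rz": 0.033,"grip": 2},{"dx": 14,"dy": -9.8,"dz": 0,"rx": 0,"ry": 0,"rz": 0.033,"grip": 2}]}}

```text
t: 3.95
position: [414.9, 319.8, 313.4]
tool_rot: [[-0.047, 0.999, -0.002], [0.999, 0.047, 0.002], [0.002, -0.001, -1.0]]
ft_force: [-0.1, -1.1, -0.9]
gripper_width: 29.0
grip_force: 65.7
```

```bash
python3 - <<'E'
from h import *
snap('scene','s1')
plan((424,320,72,.042))
E
```

```text
t 4.0 grasp [416.4 318.9 158.5] yaw 0.047 w 28.4 F [-0.2  1.1 -0.9]
  d [0.08 0.77 8.65] r [ 0.    -0.001  0.005] rows 3
  -- at [424. 320.  72.] 0.042
```

View pics/s1.png

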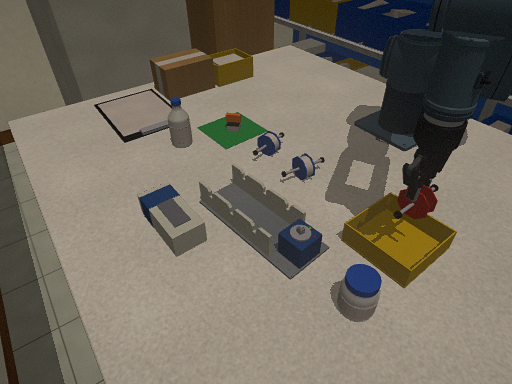

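{"op": "step_arm", "data": {"motion": [{"dx": 0,"dy": 0.8,"dz": 4,"rx": 0,"ry": 0,"rz": 0,"grip": 2},{"dx": 0,"dy": 0.8,"dz": 8.6,"rx": 0,"ry": 0,"rz": 0,"grip": 2},{"dx": 0,"dy": 0.8,"dz": 8.6,"rx": 0,"ry": 0,"rz": 0,"grip": 2},{"dx": 0,"dy": 0.8,"dz": 8.6,"rx": 0,"ry": 0,"rz": 0,"grip": 2},{"dx": 0,"dy": 0.8,"dz": 8.6,"rx": 0,"ry": 0,"rz": 0,"grip": 2}]}}

```text
t: 4.42
position: [428.4, 315.9, 227.8]
tool_rot: [[-0.041, 0.999, 0.001], [0.999, 0.041, 0.0], [0.0, 0.001, -1.0]]
ft_force: [1.5, 0.8, -0.2]
gripper_width: 28.5
grip_force: 65.7
```

{"op": "step_arm", "data": {"motion": [{"dx": 0,"dy": 0,"dz": 0,"rx": 0,"ry": 0,"rz": 0,"grip": 5},{"dx": 0,"dy": 0,"dz": 0,"rx": 0,"ry": 0,"rz": 0,"grip": 5},{"dx": 0,"dy": 0,"dz": 0,"rx": 0,"ry": 0,"rz": 0,"grip": 5}]}}

```text
t: 4.67
position: [428.1, 316.4, 228.7]
tool_rot: [[-0.042, 0.999, 0.003], [0.999, 0.042, 0.002], [0.001, 0.004, -1.0]]
ft_force: [0.2, -0.3, 0.2]
gripper_width: 49.8
grip_force: 0.0
```

{"op": "step_arm", "data": {"motion": [{"dx": 0,"dy": 0,"dz": -4,"rx": 0,"ry": 0,"rz": 0,"grip": 5},{"dx": 0,"dy": 0,"dz": -12,"rx": 0,"ry": 0,"rz": 0,"grip": 5},{"dx": 0,"dy": 0,"dz": -12,"rx": 0,"ry": 0,"rz": 0,"grip": 5},{"dx": 0,"dy": 0,"dz": -12,"rx": 0,"ry": 0,"rz": 0,"grip": 5}]}}

```text
t: 5.0
position: [429.2, 317.3, 356.0]
tool_rot: [[-0.042, 0.999, 0.015], [0.999, 0.042, 0.007], [0.006, 0.015, -1.0]]
ft_force: [1.3, -0.2, 1.2]
gripper_width: 49.9
grip_force: 0.0
```

```bash
python3 - <<'E'
from h import *
plan((425,-25,180,-.108))
E
```

```text
t 5.0 grasp [431.5 318.4 201. ] yaw 0.042 w 49.9 F [ 1.3 -0.2  1.2]
  d [-17.05  -0.83   0.93] r [ 0.015 -0.007  0.075] rows 5
  d [-17.17   0.24   1.05] r [0.    0.    0.075] rows 5
  -- at [425. -25. 180.] -0.108
```

{"op": "step_arm", "data": {"motion": [{"dx": -17,"dy": -0.5,"dz": 0.9,"rx": 0,"ry": 0,"rz": 0.075,"grip": 5},{"dx": -17,"dy": -0.5,"dz": 0.9,"rx": 0,"ry": 0,"rz": 0.075,"grip": 5},{"dx": -17,"dy": -0.5,"dz": 0.9,"rx": 0,"ry": 0,"rz": 0.075,"grip": 5},{"dx": -17,"dy": -0.5,"dz": 0.9,"rx": 0,"ry": 0,"rz": 0.075,"grip": 5},{"dx": -17,"dy": -0.5,"dz": 0.9,"rx": 0,"ry": 0,"rz": 0.075,"grip": 5}]}}

```text
t: 5.42
position: [429.3, 141.3, 338.3]
tool_rot: [[0.037, 0.999, 0.001], [0.999, -0.037, -0.003], [-0.003, 0.001, -1.0]]
ft_force: [0.2, 1.4, -0.1]
gripper_width: 50.1
grip_force: 0.0
```

{"op": "step_arm", "data": {"motion": [{"dx": -17,"dy": 0.2,"dz": 1.0,"rx": 0,"ry": 0,"rz": 0.075,"grip": 5},{"dx": -17,"dy": 0.2,"dz": 1.0,"rx": 0,"ry": 0,"rz": 0.075,"grip": 5},{"dx": -17,"dy": 0.2,"dz": 1.0,"rx": 0,"ry": 0,"rz": 0.075,"grip": 5},{"dx": -17,"dy": 0.2,"dz": 1.0,"rx": 0,"ry": 0,"rz": 0.075,"grip": 5},{"dx": -17,"dy": 0.2,"dz": 1.0,"rx": 0,"ry": 0,"rz": 0.075,"grip": 5}]}}

```text
t: 5.83
position: [426.1, -29.1, 328.5]
tool_rot: [[0.113, 0.994, 0.002], [0.994, -0.113, -0.003], [-0.003, 0.003, -1.0]]
ft_force: [0.7, -0.9, 0.3]
gripper_width: 50.3
grip_force: 0.0
```

{"op": "step_arm", "data": {"motion": [{"dx": 0,"dy": 0,"dz": 0,"rx": 0,"ry": 0,"rz": 0,"grip": 5},{"dx": 0,"dy": 0,"dz": 0,"rx": 0,"ry": 0,"rz": 0,"grip": 5}]}}

```text
t: 6.0
position: [425.8, -23.6, 328.2]
tool_rot: [[0.11, 0.994, 0.001], [0.994, -0.11, 0.0], [0.0, 0.001, -1.0]]
ft_force: [-0.2, -0.3, 0.9]
gripper_width: 49.8
grip_force: 0.0
```

```bash
python3 - <<'E'
from h import *
snap('wrist','w3');snap('top','t1')
i=cv2.imread('pics/w3.png');j=cv2.imread('pics/t1.png')
cv2.imwrite('pics/m3.png',np.hstack([cv2.resize(i,(480,360)),cv2.resize(j[130:310,75:235],(320,360))]))
plan((424.5,7.5,62,-.108))
E
```

```text
t 6.1 grasp [425.9 -22.4 173. ] yaw -0.107 w 49.9 F [ 0.   0.3 -0.7]
  d [ 2.96 -0.45 11.1 ] r [ 0.    -0.     0.001] rows 3
  -- at [424.5   7.5  62. ] -0.108
```

View pics/m3.png

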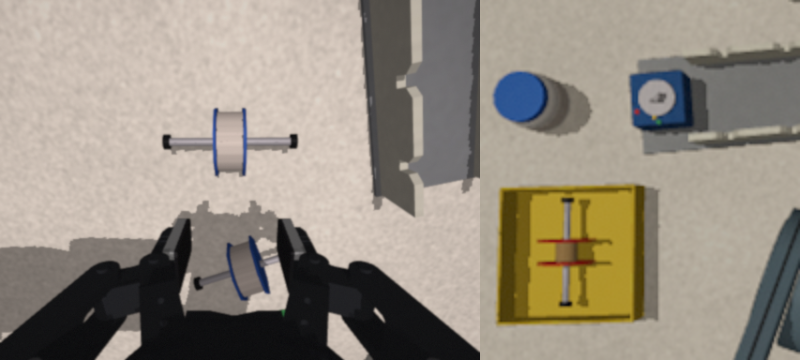

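```bash
python3 - <<'E'
from h import *
w=load('w3');k=512/480
A=ray(w,166*k,142*k,34);B=ray(w,293*k,142*k,34);print(A.round(1),B.round(1),((A+B)/2).round(1),ang(B-A),np.linalg.norm(A-B))
m=(A+B)/2
plan((m[0],m[1],58,ang(B-A)))
C=cloud(w);print(C[int(112*k),int(231*k)].round(1),C[int(140*k),int(231*k)].round(1))
E
```

```text
[361.6  15.2  34. ] [487.    1.4  34. ] [424.3   8.3  34. ] -0.10956131176600838 126.19028381427134
t 6.1 grasp [425.9 -22.4 173. ] yaw -0.107 w 49.9 F [ 0.   0.3 -0.7]
  d [ 3.04 -0.48 11.5 ] r [ 0.    -0.     0.003] rows 3
  -- at [424.3   8.3  58. ] -0.11
[4.281e+02 3.540e+01 2.000e-01] [426.4  14.7  60.5]
```

{"op": "step_arm", "data": {"motion": [{"dx": 3,"dy": -0.5,"dz": 4,"rx": 0,"ry": 0,"rz": 0,"grip": 5},{"dx": 3,"dy": -0.5,"dz": 8,"rx": 0,"ry": 0,"rz": 0,"grip": 5},{"dx": 3,"dy": -0.5,"dz": 11.5,"rx": 0,"ry": 0,"rz": 0,"grip": 5},{"dx": 3,"dy": -0.5,"dz": 11.5,"rx": 0,"ry": 0,"rz": 0,"grip": 5},{"dx": 3,"dy": -0.5,"dz": 11.5,"rx": 0,"ry": 0,"rz": 0,"grip": 5}]}}

```text
t: 6.52
position: [423.5, 8.3, 211.6]
tool_rot: [[0.105, 0.994, -0.005], [0.995, -0.105, 0.001], [0.001, -0.005, -1.0]]
ft_force: [0.7, 0.3, 1.2]
gripper_width: 49.8
grip_force: 0.0
```

{"op": "step_arm", "data": {"motion": [{"dx": 0,"dy": 0,"dz": 0,"rx": 0,"ry": 0,"rz": 0,"grip": 5},{"dx": 0,"dy": 0,"dz": 0,"rx": 0,"ry": 0,"rz": 0,"grip": 2},{"dx": 0,"dy": 0,"dz": 0,"rx": 0,"ry": 0,"rz": 0,"grip": 2},{"dx": 0,"dy": 0,"dz": 0,"rx": 0,"ry": 0,"rz": 0,"grip": 2},{"dx": 0,"dy": 0,"dz": 0,"rx": 0,"ry": 0,"rz": 0,"grip": 2}], "newtons": 80}}

```text
t: 6.93
position: [424.6, 6.6, 214.7]
tool_rot: [[0.108, 0.994, 0.003], [0.994, -0.108, -0.0], [-0.0, 0.003, -1.0]]
ft_force: [0.2, 3.0, 5.1]
gripper_width: 28.5
grip_force: 78.8
```

```bash
python3 - <<'E'
from h import *
c=np.array([634.5,52.3]);th=.109;ex=np.array([np.cos(th),np.sin(th)]);ey=np.array([-ex[1],ex[0]])
b0=c-78*ey;print('bay0',b0,'bay2',c+78*ey)
plan((424,8,150,None),(*b0,150,th))
E
```

```text
bay0 [642.98517462 -25.23709958] bay2 [626.01482538 129.83709958]
t 6.9 grasp [425.1   6.5  59.7] yaw -0.108 w 28.5 F [0.2 3.  5.1]
  d [ 0.13 -0.04 -9.03] r [ 0.003  0.    -0.   ] rows 3
  -- at [424.   8. 150.] -0.108
  d [-0.47 11.06  0.  ] r [ 0.     0.    -0.109] rows 3
  d [-1.67 10.95  0.  ] r [ 0.     0.    -0.109] rows 3
  -- at [643.  -25.2 150. ] 0.109
```

{"op": "step_arm", "data": {"motion": [{"dx": 0,"dy": 0,"dz": -4,"rx": 0,"ry": 0,"rz": 0,"grip": 2},{"dx": 0,"dy": 0,"dz": -9,"rx": 0,"ry": 0,"rz": 0,"grip": 2},{"dx": 0,"dy": 0,"dz": -9,"rx": 0,"ry": 0,"rz": 0,"grip": 2}]}}

```text
t: 7.18
position: [425.7, 6.2, 309.1]
tool_rot: [[0.108, 0.994, 0.01], [0.994, -0.108, -0.003], [-0.001, 0.011, -1.0]]
ft_force: [2.1, -0.6, -0.9]
gripper_width: 28.1
grip_force: 80.2
```

{"op": "step_arm", "data": {"motion": [{"dx": -0.5,"dy": 11,"dz": 0,"rx": 0,"ry": 0,"rz": -0.109,"grip": 2},{"dx": -0.5,"dy": 11,"dz": 0,"rx": 0,"ry": 0,"rz": -0.109,"grip": 2},{"dx": -0.5,"dy": 11,"dz": 0,"rx": 0,"ry": 0,"rz": -0.109,"grip": 2},{"dx": -0.5,"dy": 11,"dz": 0,"rx": 0,"ry": 0,"rz": -0.109,"grip": 2}]}}

```text
t: 7.52
position: [537.4, -11.6, 304.3]
tool_rot: [[-0.0, 1.0, 0.008], [1.0, 0.0, -0.002], [-0.002, 0.008, -1.0]]
ft_force: [-0.0, 0.8, -0.9]
gripper_width: 28.6
grip_force: 80.1
```

{"op": "step_arm", "data": {"motion": [{"dx": -1.7,"dy": 10.9,"dz": 0,"rx": 0,"ry": 0,"rz": -0.109,"grip": 2},{"dx": -1.7,"dy": 10.9,"dz": 0,"rx": 0,"ry": 0,"rz": -0.109,"grip": 2},{"dx": -1.7,"dy": 10.9,"dz": 0,"rx": 0,"ry": 0,"rz": -0.109,"grip": 2},{"dx": -1.7,"dy": 10.9,"dz": 0,"rx": 0,"ry": 0,"rz": -0.109,"grip": 2},{"dx": -1.7,"dy": 10.9,"dz": 0,"rx": 0,"ry": 0,"rz": -0.109,"grip": 2}]}}

```text
t: 7.93
position: [642.2, -27.4, 302.5]
tool_rot: [[-0.109, 0.994, -0.0], [0.994, 0.109, 0.0], [0.0, -0.0, -1.0]]
ft_force: [-0.5, 0.6, -2.3]
gripper_width: 28.3
grip_force: 80.2
```

{"op": "step_arm", "data": {"motion": [{"dx": 0,"dy": 0,"dz": 0,"rx": 0,"ry": 0,"rz": 0,"grip": 2},{"dx": 0,"dy": 0,"dz": 0,"rx": 0,"ry": 0,"rz": 0,"grip": 2},{"dx": 0,"dy": 0,"dz": 0,"rx": 0,"ry": 0,"rz": 0,"grip": 2}]}}

```text
t: 8.18
position: [640.7, -26.8, 303.1]
tool_rot: [[-0.11, 0.994, -0.0], [0.994, 0.11, 0.0], [0.0, -0.0, -1.0]]
ft_force: [0.5, -0.2, -1.5]
gripper_width: 28.5
grip_force: 80.2
```

```bash
python3 - <<'E'
from h import *
snap('wrist','w4')
i=cv2.imread('pics/w4.png');cv2.imwrite('pics/w4b.png',cv2.resize(i,(800,600)))
plan((643,-25.2,150,.109))
E
```

```text
t 8.2 grasp [640.9 -26.8 148.2] yaw 0.11 w 28.3 F [-0.3  0.1 -1. ]
  d [ 0.14  0.23 -0.18] r [-0.    -0.     0.001] rows 1
  -- at [643.  -25.2 150. ] 0.109
```

View pics/w4b.png

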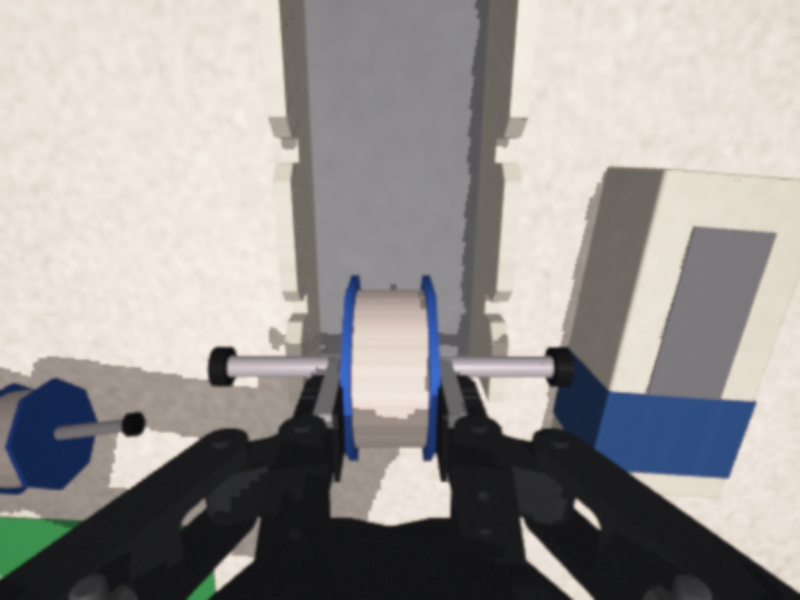

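```bash
python3 - <<'E'
from h import *
c=np.array([634.5,52.3]);th=.109;ex=np.array([np.cos(th),np.sin(th)]);ey=np.array([-ex[1],ex[0]])
for n in('w2','w4','t1'):
  w=load(n);C=cloud(w).reshape(-1,3);q=(C[:,:2]-c)@np.stack([ex,ey],1)
  for sx in(-1,1):
    m=(sx*q[:,0]>44)&(sx*q[:,0]<62)&(C[:,2]>63)&(C[:,2]<71)&(abs(q[:,1])<130)
    y=np.sort(q[m,1]);g=np.diff(y);i=np.where(g>7)[0]
    print(n,sx,'x',np.percentile(q[m,0],[5,50,95]).round(1),'z',np.median(C[m,2]).round(1),'gaps',[(y[k].round(1),y[k+1].round(1),((y[k]+y[k+1])/2).round(1)) for k in i])
    a=q[m];print('   slope',np.polyfit(a[:,1],a[:,0],1).round(4))
w=load('w4');k=.64
for h in(118,121,124):
  A=ray(w,222*k,366*k,h);B=ray(w,560*k,367*k,h);print(h,((A+B)/2).round(1),ang(B-A).round(4),np.linalg.norm(A-B).round(1))
E
```

```text
w2 -1 x [-55.9 -52.  -48.3] z 67.5 gaps [(np.float64(-85.3), np.float64(-68.8), np.float64(-77.1)), (np.float64(-7.2), np.float64(8.5), np.float64(0.7)), (np.float64(70.1), np.float64(86.4), np.float64(78.3))]
   slope [-2.00000e-04 -5.20605e+01]
w2 1 x [47.7 51.3 55.3] z 67.3 gaps [(np.float64(-86.1), np.float64(-68.4), np.float64(-77.3)), (np.float64(-7.9), np.float64(9.8), np.float64(1.0)), (np.float64(69.3), np.float64(86.7), np.float64(78.0))]
   slope [-0.    51.321]
w4 -1 x [-55.8 -51.9 -48.3] z 67.4 gaps [(np.float64(-109.8), np.float64(-97.9), np.float64(-103.9)), (np.float64(-84.8), np.float64(-68.9), np.float64(-76.8)), (np.float64(-6.0), np.float64(9.2), np.float64(1.6))]
   slope [ 1.50000e-03 -5.18872e+01]
w4 1 x [47.7 51.2 55.3] z 67.3 gaps [(np.float64(-109.7), np.float64(-97.7), np.float64(-103.7)), (np.float64(-84.6), np.float64(-68.0), np.float64(-76.3)), (np.float64(-7.2), np.float64(9.3), np.float64(1.1))]
   slope [-5.00000e-04  5.12702e+01]
t1 -1 x [-57.5 -54.  -50. ] z 67.2 gaps [(np.float64(-86.9), np.float64(-67.2), np.float64(-77.1)), (np.float64(-8.6), np.float64(10.6), np.float64(1.0)), (np.float64(72.2), np.float64(86.6), np.float64(79.4))]
   slope [ 4.00000e-04 -5.39284e+01]
t1 1 x [46.3 49.8 53.9] z 66.9 gaps [(np.float64(-84.8), np.float64(-69.8), np.float64(-77.3)), (np.float64(-7.6), np.float64(9.6), np.float64(1.0)), (np.float64(71.7), np.float64(88.7), np.float64(80.2))]
   slope [1.00000e-04 4.99476e+01]
118 [640.1 -26.4 118. ] 0.1079 129.7
121 [640.  -24.9 121. ] 0.1079 127.2
124 [639.8 -23.4 124. ] 0.1079 124.7
```

{"op": "step_arm", "data": {"motion": [{"dx": 0.03,"dy": 0.25,"dz": 2,"rx": 0,"ry": 0,"rz": 0,"grip": 2},{"dx": 0.03,"dy": 0.25,"dz": 4.3,"rx": 0,"ry": 0,"rz": 0,"grip": 2},{"dx": 0.03,"dy": 0.25,"dz": 4.3,"rx": 0,"ry": 0,"rz": 0,"grip": 2},{"dx": 0.03,"dy": 0.25,"dz": 4.3,"rx": 0,"ry": 0,"rz": 0,"grip": 2},{"dx": 0.03,"dy": 0.25,"dz": 4.3,"rx": 0,"ry": 0,"rz": 0,"grip": 2}]}}

```text
t: 8.65
position: [644.4, -26.5, 260.8]
tool_rot: [[-0.11, 0.994, 0.001], [0.994, 0.11, -0.0], [-0.0, 0.001, -1.0]]
ft_force: [0.7, 0.4, 0.5]
gripper_width: 28.4
grip_force: 80.2
```

```bash
python3 - <<'E'
from h import *
snap('wrist','w5')
i=cv2.imread('pics/w5.png');cv2.imwrite('pics/w5b.png',cv2.resize(i[150:320,100:420],(800,425)))
plan((642.5,-25,77,.109))
E
```

```text
t 8.7 grasp [645.  -26.7 106.3] yaw 0.11 w 28.7 F [ 0.  -0.2 -0.3]
  d [ 0.19 -0.21  2.93] r [0.002 0.001 0.001] rows 1
  -- at [642.5 -25.   77. ] 0.109
```

View pics/w5b.png

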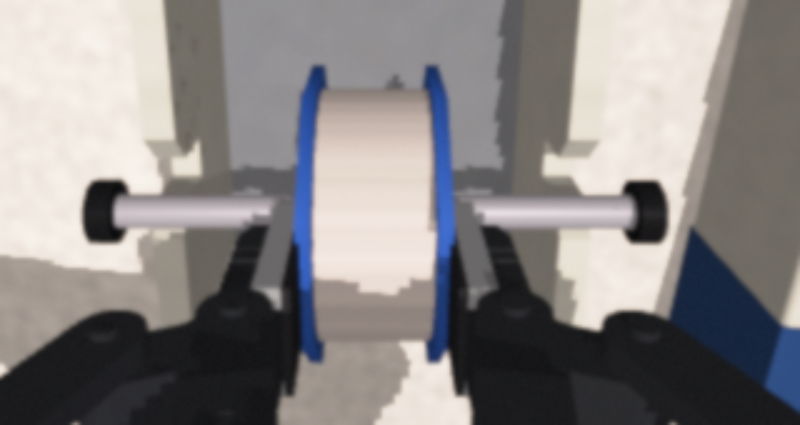

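```bash
python3 - <<'E'
from h import *
c=np.array([634.,53.4]);th=.109;ex=np.array([np.cos(th),np.sin(th)]);ey=np.array([-ex[1],ex[0]])
w=load('w5')
for h in(77,79,81):
  A=ray(w,142,234.4,h);B=ray(w,358,234.4,h);m=(A+B)/2;print(h,m.round(1),'disp',((m[:2]-c)@ex).round(1),((m[:2]-c)@ey).round(1),np.linalg.norm(A-B).round(1))
C=cloud(w).reshape(-1,3);q=(C[:,:2]-c)@np.stack([ex,ey],1)
for sx in(-1,1):
    m=(sx*q[:,0]>44)&(sx*q[:,0]<62)&(C[:,2]>63)&(C[:,2]<70)&(abs(q[:,1])<130)
    y=np.sort(q[m,1]);g=np.diff(y);i=np.where(g>7)[0]
    print(sx,'x',np.percentile(q[m,0],[5,50,95]).round(1),'gaps',[(y[k].round(1),y[k+1].round(1)) for k in i])
print(read_state()['position'])
E
```

```text
77 [643.9 -25.4  77. ] disp 1.2 -79.4 128.4
79 [643.7 -24.4  79. ] disp 1.2 -78.4 126.7
81 [643.6 -23.5  81. ] disp 1.2 -77.4 125.0
-1 x [-55.4 -51.2 -47.8] gaps [(np.float64(-89.8), np.float64(-69.4)), (np.float64(-8.2), np.float64(8.1))]
1 x [48.  51.6 55.7] gaps [(np.float64(-89.8), np.float64(-69.3)), (np.float64(-8.1), np.float64(7.7))]
[644.70678767 -26.59830582 261.3191073 ]
```

{"op": "step_arm", "data": {"motion": [{"dx": 0,"dy": -0.1,"dz": 1.2,"rx": 0,"ry": 0,"rz": 0,"grip": 2},{"dx": 0,"dy": -0.1,"dz": 2.3,"rx": 0,"ry": 0,"rz": 0,"grip": 2},{"dx": 0,"dy": -0.1,"dz": 2.7,"rx": 0,"ry": 0,"rz": 0,"grip": 2},{"dx": 0,"dy": -0.1,"dz": 3.0,"rx": 0,"ry": 0,"rz": 0,"grip": 2},{"dx": 0,"dy": -0.1,"dz": 3.0,"rx": 0,"ry": 0,"rz": 0,"grip": 2}]}}

```text
t: 9.12
position: [643.1, -26.6, 231.4]
tool_rot: [[-0.11, 0.994, -0.0], [0.994, 0.11, -0.0], [-0.0, -0.001, -1.0]]
ft_force: [-4.8, 0.3, 7.8]
gripper_width: 28.6
grip_force: 81.5
```

{"op": "step_arm", "data": {"motion": [{"dx": 0,"dy": 0,"dz": 0,"rx": 0,"ry": 0,"rz": 0,"grip": 2},{"dx": 0,"dy": 0,"dz": 0,"rx": 0,"ry": 0,"rz": 0,"grip": 2}]}}

```text
t: 9.28
position: [643.1, -26.6, 231.4]
tool_rot: [[-0.11, 0.994, -0.0], [0.994, 0.11, -0.0], [-0.0, -0.0, -1.0]]
ft_force: [-4.4, 0.0, 7.3]
gripper_width: 28.8
grip_force: 81.5
```

{"op": "step_arm", "data": {"motion": [{"dx": 0,"dy": 0,"dz": 0,"rx": 0,"ry": 0,"rz": 0,"grip": 5},{"dx": 0,"dy": 0,"dz": 0,"rx": 0,"ry": 0,"rz": 0,"grip": 5},{"dx": 0,"dy": 0,"dz": 0,"rx": 0,"ry": 0,"rz": 0,"grip": 5}]}}

```text
t: 9.53
position: [643.6, -26.7, 230.0]
tool_rot: [[-0.11, 0.994, 0.001], [0.994, 0.11, -0.0], [-0.0, 0.001, -1.0]]
ft_force: [-0.4, 0.5, 0.3]
gripper_width: 49.8
grip_force: 0.0
```

{"op": "step_arm", "data": {"motion": [{"dx": 0,"dy": 0,"dz": -4,"rx": 0,"ry": 0,"rz": 0,"grip": 5},{"dx": 0,"dy": 0,"dz": -11,"rx": 0,"ry": 0,"rz": 0,"grip": 5},{"dx": 0,"dy": 0,"dz": -11,"rx": 0,"ry": 0,"rz": 0,"grip": 5},{"dx": 0,"dy": 0,"dz": -11,"rx": 0,"ry": 0,"rz": 0,"grip": 5}]}}

```text
t: 9.87
position: [645.3, -27.0, 347.5]
tool_rot: [[-0.11, 0.994, 0.013], [0.994, 0.11, -0.003], [-0.004, 0.012, -1.0]]
ft_force: [0.6, -0.3, 0.3]
gripper_width: 49.9
grip_force: 0.0
```

```bash
python3 - <<'E'
from h import *
plan((431,-172,180,.243))
E
```

```text
t 9.9 grasp [647.3 -27.4 192.5] yaw 0.11 w 49.9 F [ 0.6 -0.3  0.3]
  d [ -6.06 -11.36   0.51] r [ 0.012  0.005 -0.066] rows 4
  d [ -5.22 -11.92   0.63] r [ 0.     0.    -0.066] rows 4
  -- at [ 431. -172.  180.] 0.243
```

{"op": "step_arm", "data": {"motion": [{"dx": -6,"dy": -11.3,"dz": 0.5,"rx": 0,"ry": 0,"rz": -0.066,"grip": 5},{"dx": -6,"dy": -11.3,"dz": 0.5,"rx": 0,"ry": 0,"rz": -0.066,"grip": 5},{"dx": -6,"dy": -11.3,"dz": 0.5,"rx": 0,"ry": 0,"rz": -0.066,"grip": 5},{"dx": -6,"dy": -11.3,"dz": 0.5,"rx": 0,"ry": 0,"rz": -0.066,"grip": 5}]}}

```text
t: 10.2
position: [532.7, -100.7, 333.3]
tool_rot: [[-0.173, 0.985, -0.006], [0.985, 0.173, -0.0], [0.001, -0.006, -1.0]]
ft_force: [-0.0, 1.0, 0.6]
gripper_width: 50.3
grip_force: 0.0
```

{"op": "step_arm", "data": {"motion": [{"dx": -5.2,"dy": -11.9,"dz": 0.6,"rx": 0,"ry": 0,"rz": -0.066,"grip": 5},{"dx": -5.2,"dy": -11.9,"dz": 0.6,"rx": 0,"ry": 0,"rz": -0.066,"grip": 5},{"dx": -5.2,"dy": -11.9,"dz": 0.6,"rx": 0,"ry": 0,"rz": -0.066,"grip": 5},{"dx": -5.2,"dy": -11.9,"dz": 0.6,"rx": 0,"ry": 0,"rz": -0.066,"grip": 5}]}}

```text
t: 10.53
position: [425.6, -172.6, 327.9]
tool_rot: [[-0.237, 0.971, -0.004], [0.971, 0.237, -0.0], [0.001, -0.004, -1.0]]
ft_force: [-0.3, 2.0, 0.4]
gripper_width: 50.2
grip_force: 0.0
```

{"op": "step_arm", "data": {"motion": [{"dx": 0,"dy": 0,"dz": 0,"rx": 0,"ry": 0,"rz": 0,"grip": 5},{"dx": 0,"dy": 0,"dz": 0,"rx": 0,"ry": 0,"rz": 0,"grip": 5}]}}

```text
t: 10.7
position: [429.9, -171.1, 329.0]
tool_rot: [[-0.238, 0.971, 0.001], [0.971, 0.238, -0.0], [-0.001, 0.001, -1.0]]
ft_force: [1.1, -0.0, 0.3]
gripper_width: 49.7
grip_force: 0.0
```

```bash
python3 - <<'E'
from h import *
snap('wrist','w6');snap('scene','s2');snap('top','t2')
i=cv2.imread('pics/w6.png');j=cv2.imread('pics/s2.png');k=cv2.imread('pics/t2.png')
cv2.imwrite('pics/m6.png',np.hstack([cv2.resize(i,(448,336)),np.vstack([cv2.resize(j[160:265,190:330],(348,261)),cv2.resize(k[145:210,220:300],(348,283))])[:336+0] if 0 else cv2.resize(j[160:265,190:330],(348,336))]))
plan((428.5,-141,58,.243))
c=np.array([634.,53.4]);th=.109;ex=np.array([np.cos(th),np.sin(th)]);ey=np.array([-ex[1],ex[0]])
b=c-78*ey
for n in('s2','t2'):
  C=cloud(load(n)).reshape(-1,3);q=(C[:,:2]-b)@np.stack([ex,ey],1)
  for sx in(-1,1):
    m=(sx*q[:,0]>57)&(sx*q[:,0]<72)&(abs(q[:,1])<15)&(C[:,2]>35)&(C[:,2]<80);print(n,sx,'cap n',m.sum(),'ztop',C[m,2].max().round(1) if m.any() else 0, q[m].mean(0).round(1))
  m=(abs(q[:,0])<16)&(abs(q[:,1])<13)&(C[:,2]>35);print('roll ztop',np.percentile(C[m,2],[50,95]).round(1),q[m].mean(0).round(1))
E
```

```text
t 10.8 grasp [ 430.8 -170.3  173.8] yaw 0.243 w 50.2 F [ 0.2  0.6 -0.2]
  d [ 2.9   0.49 11.58] r [0.001 0.    0.   ] rows 3
  -- at [ 428.5 -141.    58. ] 0.243
s2 -1 cap n 7 ztop 57.9 [-59.6  -1.4]
s2 1 cap n 64 ztop 66.7 [61.3  1.5]
roll ztop [76.5 80.5] [2.1 2.3]
t2 -1 cap n 31 ztop 58.9 [-62.2   0.2]
t2 1 cap n 19 ztop 58.0 [60.4 -0.2]
roll ztop [78.1 82.6] [-1.3  0.1]
```

View pics/m6.png

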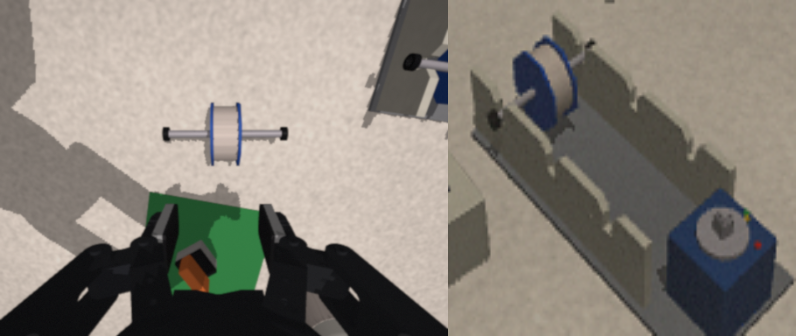

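```bash
python3 - <<'E'
from h import *
w=load('w6');k=512/448
A=ray(w,166*k,133.5*k,34);B=ray(w,285*k,133*k,34);m=(A+B)/2;print(m.round(1),ang(B-A),np.linalg.norm(A-B))
plan((m[0],m[1],58,ang(B-A)))
E
```

```text
[ 429.5 -139.5   34. ] 0.24470112199749994 127.16711872871332
t 10.8 grasp [ 430.8 -170.3  173.8] yaw 0.243 w 50.2 F [ 0.2  0.6 -0.2]
  d [ 3.02  0.62 11.58] r [ 0.001  0.    -0.001] rows 3
  -- at [ 429.5 -139.5   58. ] 0.245
```

{"op": "step_arm", "data": {"motion": [{"dx": 3,"dy": 0.6,"dz": 4,"rx": 0,"ry": 0,"rz": 0,"grip": 5},{"dx": 3,"dy": 0.6,"dz": 8,"rx": 0,"ry": 0,"rz": 0,"grip": 5},{"dx": 3,"dy": 0.6,"dz": 11.6,"rx": 0,"ry": 0,"rz": 0,"grip": 5},{"dx": 3,"dy": 0.6,"dz": 11.6,"rx": 0,"ry": 0,"rz": 0,"grip": 5},{"dx": 3,"dy": 0.6,"dz": 11.6,"rx": 0,"ry": 0,"rz": 0,"grip": 5}]}}

```text
t: 11.27
position: [428.7, -139.1, 210.9]
tool_rot: [[-0.242, 0.97, -0.004], [0.97, 0.242, 0.002], [0.003, -0.003, -1.0]]
ft_force: [-0.1, -0.4, 0.5]
gripper_width: 50.1
grip_force: 0.0
```

{"op": "step_arm", "data": {"motion": [{"dx": 0,"dy": 0,"dz": 0,"rx": 0,"ry": 0,"rz": 0,"grip": 5},{"dx": 0,"dy": 0,"dz": 0,"rx": 0,"ry": 0,"rz": 0,"grip": 2},{"dx": 0,"dy": 0,"dz": 0,"rx": 0,"ry": 0,"rz": 0,"grip": 2},{"dx": 0,"dy": 0,"dz": 0,"rx": 0,"ry": 0,"rz": 0,"grip": 2},{"dx": 0,"dy": 0,"dz": 0,"rx": 0,"ry": 0,"rz": 0,"grip": 2}], "newtons": 80}}

```text
t: 11.68
position: [428.7, -140.3, 214.0]
tool_rot: [[-0.239, 0.971, 0.003], [0.971, 0.239, -0.001], [-0.002, 0.002, -1.0]]
ft_force: [0.0, -0.2, -0.6]
gripper_width: 29.1
grip_force: 61.1
```

```bash
python3 - <<'E'
from h import *
p=read_state()['position']
plan((p[0],p[1],170,None),(634.5,51.5,150,.109))
E
```

```text
t 11.7 grasp [ 429.1 -140.5   59. ] yaw 0.242 w 29.1 F [ 0.  -0.2 -0.6]
  d [ -0.02   0.02 -11.1 ] r [ 0.002  0.002 -0.   ] rows 3
  -- at [ 428.7 -140.3  170. ] 0.242
  d [ 6.85 12.29  1.  ] r [0.    0.    0.066] rows 4
  d [ 7.65 11.81  1.  ] r [0.    0.    0.066] rows 4
  -- at [634.5  51.5 150. ] 0.109
```

{"op": "step_arm", "data": {"motion": [{"dx": 0,"dy": 0,"dz": -4,"rx": 0,"ry": 0,"rz": 0,"grip": 2},{"dx": 0,"dy": 0,"dz": -11,"rx": 0,"ry": 0,"rz": 0,"grip": 2},{"dx": 0,"dy": 0,"dz": -11,"rx": 0,"ry": 0,"rz": 0,"grip": 2},{"dx": 0,"dy": 0,"dz": -11,"rx": 0,"ry": 0,"rz": 0,"grip": 2}]}}

```text
t: 12.02
position: [429.8, -141.2, 328.8]
tool_rot: [[-0.24, 0.971, 0.01], [0.971, 0.24, -0.006], [-0.009, 0.008, -1.0]]
ft_force: [1.0, -1.2, -0.8]
gripper_width: 28.6
grip_force: 84.0
```

{"op": "step_arm", "data": {"motion": [{"dx": 6.9,"dy": 12.3,"dz": 1,"rx": 0,"ry": 0,"rz": 0.067,"grip": 2},{"dx": 6.9,"dy": 12.3,"dz": 1,"rx": 0,"ry": 0,"rz": 0.067,"grip": 2},{"dx": 6.9,"dy": 12.3,"dz": 1,"rx": 0,"ry": 0,"rz": 0.067,"grip": 2},{"dx": 6.9,"dy": 12.3,"dz": 1,"rx": 0,"ry": 0,"rz": 0.067,"grip": 2}]}}

```text
t: 12.35
position: [533.2, -41.0, 312.2]
tool_rot: [[-0.175, 0.985, 0.002], [0.985, 0.175, 0.001], [0.001, 0.002, -1.0]]
ft_force: [0.8, -0.4, -1.9]
gripper_width: 28.5
grip_force: 83.8
```

{"op": "step_arm", "data": {"motion": [{"dx": 7.7,"dy": 11.8,"dz": 1,"rx": 0,"ry": 0,"rz": 0.067,"grip": 2},{"dx": 7.7,"dy": 11.8,"dz": 1,"rx": 0,"ry": 0,"rz": 0.067,"grip": 2},{"dx": 7.7,"dy": 11.8,"dz": 1,"rx": 0,"ry": 0,"rz": 0.067,"grip": 2},{"dx": 7.7,"dy": 11.8,"dz": 1,"rx": 0,"ry": 0,"rz": 0.067,"grip": 2},{"dx": 7.7,"dy": 11.8,"dz": 1,"rx": 0,"ry": 0,"rz": 0.067,"grip": 2}]}}

```text
t: 12.77
position: [635.6, 55.6, 301.1]
tool_rot: [[-0.111, 0.994, 0.0], [0.994, 0.111, 0.001], [0.001, 0.0, -1.0]]
ft_force: [-0.5, -0.2, -1.3]
gripper_width: 28.3
grip_force: 83.8
```

{"op": "step_arm", "data": {"motion": [{"dx": 0,"dy": 0,"dz": 4,"rx": 0,"ry": 0,"rz": 0,"grip": 2},{"dx": 0,"dy": 0,"dz": 4,"rx": 0,"ry": 0,"rz": 0,"grip": 2},{"dx": 0,"dy": 0,"dz": 4,"rx": 0,"ry": 0,"rz": 0,"grip": 2},{"dx": 0,"dy": 0,"dz": 4,"rx": 0,"ry": 0,"rz": 0,"grip": 2}]}}

```text
t: 13.1
position: [633.5, 52.0, 263.1]
tool_rot: [[-0.107, 0.994, -0.001], [0.994, 0.107, -0.0], [-0.0, -0.001, -1.0]]
ft_force: [-0.4, -0.5, -0.9]
gripper_width: 28.3
grip_force: 83.7
```

```bash
python3 - <<'E'
from h import *
snap('wrist','w7')
i=cv2.imread('pics/w7.png');cv2.imwrite('pics/w7b.png',cv2.resize(i[150:320,100:420],(800,425)))
plan((634.5,51.5,106,.109))
E
```

```text
t 13.2 grasp [634.2  51.9 109.1] yaw 0.107 w 28.5 F [ 1.1 -0.3 -1.5]
  d [-0.05  0.05  0.31] r [ 0.001  0.    -0.002] rows 1
  -- at [634.5  51.5 106. ] 0.109
```

View pics/w7b.png

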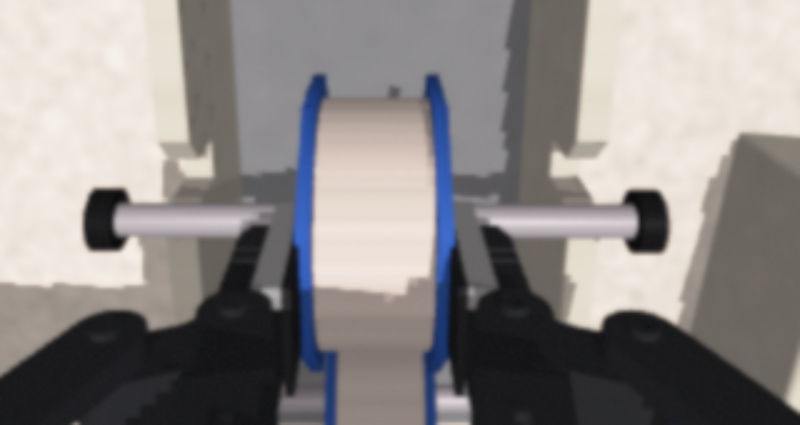

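```bash
python3 - <<'E'
from h import *
c=np.array([634.,53.4]);th=.109;ex=np.array([np.cos(th),np.sin(th)]);ey=np.array([-ex[1],ex[0]])
w=load('w7')
for h in(79,81,83):
  A=ray(w,142.4,237.8,h);B=ray(w,358.8,238.2,h);m=(A+B)/2;print(h,m.round(1),'disp',((m[:2]-c)@ex).round(1),((m[:2]-c)@ey).round(1),np.linalg.norm(A-B).round(1),ang(B-A).round(3))
C=cloud(w).reshape(-1,3);q=(C[:,:2]-c)@np.stack([ex,ey],1)
for sx in(-1,1):
    m=(sx*q[:,0]>44)&(sx*q[:,0]<62)&(C[:,2]>63)&(C[:,2]<70)&(abs(q[:,1])<130)
    y=np.sort(q[m,1]);g=np.diff(y);i=np.where(g>7)[0]
    print(sx,'x',np.percentile(q[m,0],[5,50,95]).round(1),'gaps',[(y[k].round(1),y[k+1].round(1)) for k in i])
print(read_state()['position'])
E
```

```text
79 [633.3  50.6  79. ] disp -1.0 -2.7 129.4 0.106
81 [633.1  51.6  81. ] disp -1.0 -1.6 127.7 0.106
83 [633.   52.7  83. ] disp -1.1 -0.6 126.1 0.106
-1 x [-55.4 -51.3 -47.8] gaps [(np.float64(-13.0), np.float64(8.4)), (np.float64(69.5), np.float64(85.7))]
1 x [48.  51.5 55.7] gaps [(np.float64(-14.0), np.float64(9.0)), (np.float64(69.4), np.float64(85.0))]
[633.98966952  51.97539588 264.07500078]
```

{"op": "step_arm", "data": {"motion": [{"dx": 0.1,"dy": 0.1,"dz": 1.4,"rx": 0,"ry": 0,"rz": 0,"grip": 2},{"dx": 0.1,"dy": 0.1,"dz": 2.5,"rx": 0,"ry": 0,"rz": 0,"grip": 2},{"dx": 0.1,"dy": 0.1,"dz": 3.0,"rx": 0,"ry": 0,"rz": 0,"grip": 2},{"dx": 0.1,"dy": 0.1,"dz": 3.3,"rx": 0,"ry": 0,"rz": 0,"grip": 2},{"dx": 0.1,"dy": 0.1,"dz": 3.3,"rx": 0,"ry": 0,"rz": 0,"grip": 2}]}}

```text
t: 13.57
position: [634.5, 53.5, 231.0]
tool_rot: [[-0.108, 0.994, -0.0], [0.994, 0.108, -0.0], [-0.0, -0.001, -1.0]]
ft_force: [-2.8, -0.5, 5.2]
gripper_width: 28.4
grip_force: 84.6
```

{"op": "step_arm", "data": {"motion": [{"dx": 0,"dy": 0,"dz": 0,"rx": 0,"ry": 0,"rz": 0,"grip": 2},{"dx": 0,"dy": 0,"dz": 0,"rx": 0,"ry": 0,"rz": 0,"grip": 2}]}}

```text
t: 13.73
position: [634.5, 53.6, 231.0]
tool_rot: [[-0.108, 0.994, -0.0], [0.994, 0.108, -0.0], [-0.0, -0.0, -1.0]]
ft_force: [-3.5, 0.1, 6.1]
gripper_width: 28.7
grip_force: 84.7
```

{"op": "step_arm", "data": {"motion": [{"dx": 0,"dy": 0,"dz": 0,"rx": 0,"ry": 0,"rz": 0,"grip": 5},{"dx": 0,"dy": 0,"dz": 0,"rx": 0,"ry": 0,"rz": 0,"grip": 5},{"dx": 0,"dy": 0,"dz": 0,"rx": 0,"ry": 0,"rz": 0,"grip": 5}]}}

```text
t: 13.98
position: [635.0, 53.7, 230.0]
tool_rot: [[-0.108, 0.994, 0.001], [0.994, 0.108, -0.0], [-0.0, 0.001, -1.0]]
ft_force: [0.8, -0.8, -0.2]
gripper_width: 49.9
grip_force: 0.0
```

{"op": "step_arm", "data": {"motion": [{"dx": 0,"dy": 0,"dz": -4,"rx": 0,"ry": 0,"rz": 0,"grip": 5},{"dx": 0,"dy": 0,"dz": -11,"rx": 0,"ry": 0,"rz": 0,"grip": 5},{"dx": 0,"dy": 0,"dz": -11,"rx": 0,"ry": 0,"rz": 0,"grip": 5},{"dx": 0,"dy": 0,"dz": -11,"rx": 0,"ry": 0,"rz": 0,"grip": 5}]}}

```text
t: 14.32
position: [636.8, 53.7, 347.6]
tool_rot: [[-0.108, 0.994, 0.013], [0.994, 0.108, -0.001], [-0.003, 0.013, -1.0]]
ft_force: [1.2, -0.0, 0.2]
gripper_width: 50.0
grip_force: 0.0
```

```bash
python3 - <<'E'
from h import *
t=load('t2');C=cloud(t);hsv=cv2.cvtColor(t['im'],cv2.COLOR_RGB2HSV);H,S,V=[hsv[...,k].astype(int) for k in range(3)]
m=(H>5)&(H<20)&(S>170)&(V>90)&(C[...,2]>45)&(C[...,2]<65)&(C[...,1]<-200)&(C[...,0]<600)&(C[...,0]>300)
P=C[m];print(len(P),P.mean(0).round(1));r=cv2.minAreaRect(P[:,:2].astype(np.float32));print(r)
g=(H>50)&(H<80)&(S>120)&(C[...,2]<10)&(C[...,1]<-200)&(C[...,0]>300)&(C[...,0]<600)
print('mat',cv2.minAreaRect(C[g][:,:2].astype(np.float32)))
e=np.linalg.svd(P[:,:2]-P[:,:2].mean(0),full_matrices=False)[2][0];print('bar dir',ang(e))
a=ang(e)+np.pi/2
mid=P.mean(0);plan((mid[0]+20,mid[1]-25,180,a))
print('alt yaw',a)
E
```

```text
0 [nan nan nan]
((0.0, 0.0), (0.0, 0.0), 0.0)
mat ((470.18524169921875, -321.9175109863281), (114.14530181884766, 169.27027893066406), 1.199957251548767)<stdin>:4: RuntimeWarning: Mean of empty slice.
  ret = um.true_divide(
<stdin>:7: RuntimeWarning: Mean of empty slice.
Traceback (most recent call last):
IndexError: index 0 is out of bounds for axis 0 with size 0
```

```bash
cat > k.py <<'E'
from h import *
def key(n):
    t=load(n);C=cloud(t);hsv=cv2.cvtColor(t['im'],cv2.COLOR_RGB2HSV);H,S,V=[hsv[...,k].astype(int) for k in range(3)]
    m=(H>3)&(H<20)&(S>150)&(V>60)&(C[...,2]>46)&(C[...,2]<65)&(C[...,1]<-150)&(C[...,0]<600)&(C[...,0]>300)
    P=C[m];c=P.mean(0);r=cv2.minAreaRect(P[:,:2].astype(np.float32))
    e=np.linalg.svd(P[:,:2]-c[:2],full_matrices=False)[2][0];print(n,len(P),'bar',c.round(1),'dir',ang(e),r)
    g=(H>50)&(H<80)&(S>120)&(C[...,2]<10)&(C[...,1]<-150)&(C[...,0]>300)&(C[...,0]<600)
    print('mat',cv2.minAreaRect(C[g][:,:2].astype(np.float32)))
    return c,ang(e)
E
python3 - <<'E'
from k import *
snap('top','t3');snap('scene','s3')
c,a=key('t3')
try: key('s3')
except Exception as e: print(e)
plan((c[0]+20,c[1]-25,180,a+np.pi/2))
q0=np.array([634.,53.4]);th=.109;ex=np.array([np.cos(th),np.sin(th)]);ey=np.array([-ex[1],ex[0]])
C=cloud(load('t3')).reshape(-1,3)
for bb in(-78,0):
  b=q0+bb*ey;q=(C[:,:2]-b)@np.stack([ex,ey],1)
  for sx in(-1,1):
    m=(sx*q[:,0]>57)&(sx*q[:,0]<72)&(abs(q[:,1])<15)&(C[:,2]>35)&(C[:,2]<80);print(bb,sx,m.sum(),C[m,2].max().round(1) if m.any() else 0, q[m].mean(0).round(1))
E
```

```text
t3 126 bar [ 434.2 -321.5   54. ] dir 2.3673479259787706 ((433.7185974121094, -322.4855041503906), (14.50737190246582, 47.466941833496094), 45.95688247680664)
mat ((442.96307373046875, -323.3636779785156), (167.70571899414062, 168.46453857421875), 2.793961763381958)
s3 21 bar [ 427.1 -508.8   53.1] dir 1.4053078908600312 ((397.9117126464844, -503.326904296875), (182.42642211914062, 321.28515625), 10.711494445800781)
mat ((467.82769775390625, -321.7867431640625), (123.74053192138672, 169.9725341796875), 2.818385601043701)
t 14.4 grasp [635.7  53.7 186.4] yaw 0.108 w 49.9 F [ 0.   0.8 -0.6]
  d [-12.62  -7.4    0.19] r [ 0.004  0.001 -0.23 ] rows 4
  d [-10.58 -10.13   0.21] r [ 0.    0.   -0.23] rows 4
  d [ -8.   -12.27   0.21] r [ 0.    0.   -0.23] rows 4
  -- at [ 454.2 -346.5  180. ] 0.797
-78 -1 32 59.5 [-62.   0.]
-78 1 20 60.0 [60.1 -0.4]
0 -1 2 50.4 [-57.5  12.2]
0 1 0 0 [nan nan]<stdin>:12: RuntimeWarning: Mean of empty slice.
  ret = um.true_divide(
```

{"op": "step_arm", "data": {"motion": [{"dx": -12.6,"dy": -7.4,"dz": 0.2,"rx": 0,"ry": 0,"rz": -0.23,"grip": 5},{"dx": -12.6,"dy": -7.4,"dz": 0.2,"rx": 0,"ry": 0,"rz": -0.23,"grip": 5},{"dx": -12.6,"dy": -7.4,"dz": 0.2,"rx": 0,"ry": 0,"rz": -0.23,"grip": 5},{"dx": -12.6,"dy": -7.4,"dz": 0.2,"rx": 0,"ry": 0,"rz": -0.23,"grip": 5}]}}

```text
t: 14.75
position: [572.6, -82.1, 335.3]
tool_rot: [[-0.331, 0.944, -0.005], [0.944, 0.331, -0.0], [0.002, -0.005, -1.0]]
ft_force: [0.1, 0.5, 0.1]
gripper_width: 50.5
grip_force: 0.0
```

{"op": "step_arm", "data": {"motion": [{"dx": -10.6,"dy": -10.1,"dz": 0.2,"rx": 0,"ry": 0,"rz": -0.23,"grip": 5},{"dx": -10.6,"dy": -10.1,"dz": 0.2,"rx": 0,"ry": 0,"rz": -0.23,"grip": 5},{"dx": -10.6,"dy": -10.1,"dz": 0.2,"rx": 0,"ry": 0,"rz": -0.23,"grip": 5},{"dx": -10.6,"dy": -10.1,"dz": 0.2,"rx": 0,"ry": 0,"rz": -0.23,"grip": 5}]}}

```text
t: 15.08
position: [512.6, -215.5, 333.5]
tool_rot: [[-0.537, 0.843, -0.004], [0.843, 0.537, 0.001], [0.003, -0.002, -1.0]]
ft_force: [0.2, 0.3, 0.3]
gripper_width: 49.8
grip_force: 0.0
```

{"op": "step_arm", "data": {"motion": [{"dx": -8,"dy": -12.3,"dz": 0.2,"rx": 0,"ry": 0,"rz": -0.23,"grip": 5},{"dx": -8,"dy": -12.3,"dz": 0.2,"rx": 0,"ry": 0,"rz": -0.23,"grip": 5},{"dx": -8,"dy": -12.3,"dz": 0.2,"rx": 0,"ry": 0,"rz": -0.23,"grip": 5},{"dx": -8,"dy": -12.3,"dz": 0.2,"rx": 0,"ry": 0,"rz": -0.23,"grip": 5},{"dx": -8,"dy": -12.3,"dz": 0.2,"rx": 0,"ry": 0,"rz": -0.23,"grip": 5}]}}

```text
t: 15.5
position: [451.4, -351.0, 331.4]
tool_rot: [[-0.712, 0.702, -0.003], [0.702, 0.712, 0.0], [0.002, -0.002, -1.0]]
ft_force: [2.3, 0.1, 0.1]
gripper_width: 50.3
grip_force: 0.0
```

```bash
python3 - <<'E'
from k import *
snap('wrist','w8');snap('scene','s4')
c,a=key('w8')
print(read_state()['joint_positions'])
plan((c[0],c[1],90,a+np.pi/2),(c[0],c[1],48,a+np.pi/2))
q0=np.array([634.,53.4]);th=.109;ex=np.array([np.cos(th),np.sin(th)]);ey=np.array([-ex[1],ex[0]])
C=cloud(load('s4')).reshape(-1,3)
for bb in(-78,0):
  b=q0+bb*ey;q=(C[:,:2]-b)@np.stack([ex,ey],1)
  m=(abs(q[:,0])<16)&(abs(q[:,1])<13)&(C[:,2]>35);print('roll ztop',np.percentile(C[m,2],[50,95]).round(1))
i=cv2.imread('pics/w8.png');j=cv2.imread('pics/s4.png')
cv2.imwrite('pics/m8.png',np.hstack([cv2.resize(i,(400,336)),cv2.resize(j[160:265,190:330],(400,336))]))
E
```

```text
w8 847 bar [ 434.4 -322.3   54.2] dir -0.7598565069462577 ((434.9332580566406, -322.9491271972656), (13.582661628723145, 46.76287841796875), 46.66513442993164)
mat ((443.7004699707031, -321.5205993652344), (167.48556518554688, 167.1574249267578), 2.856980323791504)
[-8.49452412e-01  3.54401510e-01  1.58719432e+00  4.27856735e-04
  1.20382863e+00 -1.64467906e+00]
t 15.6 grasp [ 452.7 -346.7  176.7] yaw 0.795 w 50.1 F [-0.   0.1  0.6]
  d [3.04 0.48 8.68] r [ 0.001 -0.004 -0.016] rows 3
  -- at [ 434.4 -322.3   90. ] 0.811
  d [0.  0.  4.2] r [ 0.  0. -0.] rows 2
  -- at [ 434.4 -322.3   48. ] 0.811
roll ztop [76.6 80.5]
roll ztop [76.4 80.9]
```

View pics/m8.png

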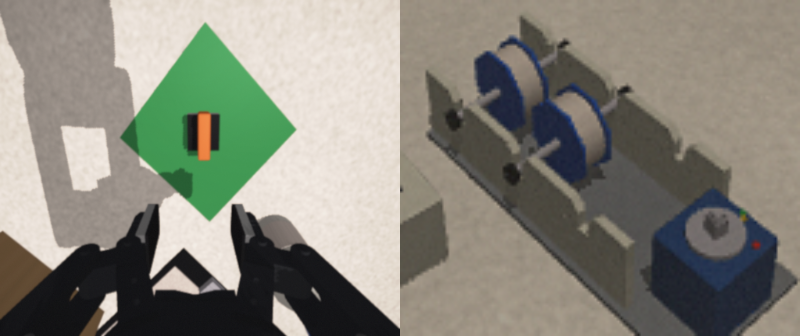

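{"op": "step_arm", "data": {"motion": [{"dx": 3,"dy": 0.5,"dz": 4,"rx": 0,"ry": 0,"rz": -0.016,"grip": 5},{"dx": 3,"dy": 0.5,"dz": 8,"rx": 0,"ry": 0,"rz": -0.016,"grip": 5},{"dx": 3,"dy": 0.5,"dz": 11,"rx": 0,"ry": 0,"rz": -0.016,"grip": 5},{"dx": 3,"dy": 0.5,"dz": 12.6,"rx": 0,"ry": 0,"rz": -0.016,"grip": 5},{"dx": 3,"dy": 0.5,"dz": 12.6,"rx": 0,"ry": 0,"rz": -0.016,"grip": 5}]}}

```text
t: 16.02
position: [434.8, -318.5, 202.9]
tool_rot: [[-0.728, 0.685, -0.007], [0.685, 0.728, 0.008], [0.011, 0.001, -1.0]]
ft_force: [-0.2, 1.1, 0.7]
gripper_width: 50.0
grip_force: 0.0
```

{"op": "step_arm", "data": {"motion": [{"dx": 0,"dy": 0,"dz": 0,"rx": 0,"ry": 0,"rz": 0,"grip": 5},{"dx": 0,"dy": 0,"dz": 0,"rx": 0,"ry": 0,"rz": 0,"grip": 5}]}}

```text
t: 16.18
position: [436.9, -321.7, 208.6]
tool_rot: [[-0.728, 0.686, 0.001], [0.686, 0.728, -0.001], [-0.001, 0.0, -1.0]]
ft_force: [0.1, -0.7, 0.0]
gripper_width: 50.3
grip_force: 0.0
```

```bash
python3 - <<'E'
from k import *
plan((434.4,-322.3,48,.811))
snap('wrist','w9');key('w9')
E
```

```text
t 16.2 grasp [ 437.  -321.8   53.6] yaw 0.815 w 50.3 F [ 0.1 -0.7  0. ]
  d [ 0.14 -0.21  0.56] r [0.    0.001 0.004] rows 1
  -- at [ 434.4 -322.3   48. ] 0.811
w9 2439 bar [ 432.9 -320.8   54.1] dir -0.7807806404642813 ((435.2472839355469, -322.7759094238281), (13.920726776123047, 48.147621154785156), 45.96514892578125)
mat ((443.8974609375, -322.3432312011719), (169.3026123046875, 169.04148864746094), 2.82289719581604)
```

{"op": "step_arm", "data": {"motion": [{"dx": 0.1,"dy": -0.2,"dz": 0.55,"rx": 0,"ry": 0,"rz": 0.006,"grip": 5},{"dx": 0.1,"dy": -0.2,"dz": 0.55,"rx": 0,"ry": 0,"rz": 0.006,"grip": 5},{"dx": 0.1,"dy": -0.2,"dz": 0.55,"rx": 0,"ry": 0,"rz": 0.006,"grip": 5}]}}

```text
t: 16.48
position: [433.9, -322.9, 202.7]
tool_rot: [[-0.723, 0.691, 0.001], [0.691, 0.723, -0.001], [-0.001, -0.0, -1.0]]
ft_force: [-0.3, 0.1, 0.3]
gripper_width: 50.5
grip_force: 0.0
```

{"op": "step_arm", "data": {"motion": [{"dx": 0,"dy": 0,"dz": 0,"rx": 0,"ry": 0,"rz": 0,"grip": 0.5},{"dx": 0,"dy": 0,"dz": 0,"rx": 0,"ry": 0,"rz": 0,"grip": 0.5},{"dx": 0,"dy": 0,"dz": 0,"rx": 0,"ry": 0,"rz": 0,"grip": 0.5},{"dx": 0,"dy": 0,"dz": 0,"rx": 0,"ry": 0,"rz": 0,"grip": 0.5},{"dx": 0,"dy": 0,"dz": 0,"rx": 0,"ry": 0,"rz": 0,"grip": 0.5}], "newtons": 100}}

```text
t: 16.9
position: [434.0, -322.9, 202.6]
tool_rot: [[-0.723, 0.691, 0.001], [0.691, 0.723, -0.0], [-0.001, 0.0, -1.0]]
ft_force: [-0.4, 0.7, 3.9]
gripper_width: 12.2
grip_force: 98.0
```

```bash
python3 - <<'E'
from k import *
s=read_state();p=s['position'];print(s['grip_force'])
# two-point brake spindle centre from earlier w2/t3 disc cloud
plan((p[0],p[1],150,None),(500,-60,190,.4),(632,130,190,.109))
E
```

```text
97.95706272125244
t 16.9 grasp [ 434.1 -323.    47.6] yaw 0.808 w 12.2 F [-0.4  0.7  3.9]
  d [-1.000e-02  0.000e+00 -1.024e+01] r [ 0.     0.001 -0.   ] rows 3
  -- at [ 434.  -322.9  150. ] 0.808
  d [ 6.7  11.78 -2.  ] r [0.    0.    0.204] rows 4
  d [ 8.95 10.18 -2.  ] r [0.    0.    0.204] rows 4
  -- at [500. -60. 190.] 0.4
  d [6.18 9.78 0.  ] r [0.    0.    0.145] rows 3
  d [7.53 8.78 0.  ] r [0.    0.    0.145] rows 3
  -- at [632. 130. 190.] 0.109
```

{"op": "step_arm", "data": {"motion": [{"dx": 0,"dy": 0,"dz": -4,"rx": 0,"ry": 0,"rz": 0,"grip": 0.5},{"dx": 0,"dy": 0,"dz": -10,"rx": 0,"ry": 0,"rz": 0,"grip": 0.5},{"dx": 0,"dy": 0,"dz": -10,"rx": 0,"ry": 0,"rz": 0,"grip": 0.5}]}}

```text
t: 17.15
position: [434.6, -323.5, 306.1]
tool_rot: [[-0.723, 0.691, 0.003], [0.691, 0.723, -0.004], [-0.005, -0.0, -1.0]]
ft_force: [1.4, -1.3, -0.8]
gripper_width: 12.4
grip_force: 98.2
```

{"op": "step_arm", "data": {"motion": [{"dx": 6.7,"dy": 11.8,"dz": -2,"rx": 0,"ry": 0,"rz": 0.204,"grip": 0.5},{"dx": 6.7,"dy": 11.8,"dz": -2,"rx": 0,"ry": 0,"rz": 0.204,"grip": 0.5},{"dx": 6.7,"dy": 11.8,"dz": -2,"rx": 0,"ry": 0,"rz": 0.204,"grip": 0.5},{"dx": 6.7,"dy": 11.8,"dz": -2,"rx": 0,"ry": 0,"rz": 0.204,"grip": 0.5}]}}

```text
t: 17.48
position: [467.0, -186.9, 322.6]
tool_rot: [[-0.569, 0.822, -0.0], [0.822, 0.569, 0.003], [0.002, 0.001, -1.0]]
ft_force: [-1.7, 0.6, -1.6]
gripper_width: 11.9
grip_force: 98.3
```

{"op": "step_arm", "data": {"motion": [{"dx": 9,"dy": 10.2,"dz": -2,"rx": 0,"ry": 0,"rz": 0.204,"grip": 0.5},{"dx": 9,"dy": 10.2,"dz": -2,"rx": 0,"ry": 0,"rz": 0.204,"grip": 0.5},{"dx": 9,"dy": 10.2,"dz": -2,"rx": 0,"ry": 0,"rz": 0.204,"grip": 0.5},{"dx": 9,"dy": 10.2,"dz": -2,"rx": 0,"ry": 0,"rz": 0.204,"grip": 0.5}]}}

```text
t: 17.82
position: [500.0, -55.2, 342.6]
tool_rot: [[-0.391, 0.92, 0.0], [0.92, 0.391, 0.002], [0.002, 0.001, -1.0]]
ft_force: [-0.6, 0.2, -1.3]
gripper_width: 12.5
grip_force: 98.3
```

{"op": "step_arm", "data": {"motion": [{"dx": 6.2,"dy": 9.8,"dz": 0,"rx": 0,"ry": 0,"rz": 0.145,"grip": 0.5},{"dx": 6.2,"dy": 9.8,"dz": 0,"rx": 0,"ry": 0,"rz": 0.145,"grip": 0.5},{"dx": 6.2,"dy": 9.8,"dz": 0,"rx": 0,"ry": 0,"rz": 0.145,"grip": 0.5}]}}

```text
t: 18.07
position: [566.5, 38.0, 342.1]
tool_rot: [[-0.25, 0.968, -0.0], [0.968, 0.25, 0.0], [0.0, -0.0, -1.0]]
ft_force: [0.5, -0.9, -1.6]
gripper_width: 12.3
grip_force: 98.4
```

{"op": "step_arm", "data": {"motion": [{"dx": 7.5,"dy": 8.8,"dz": 0,"rx": 0,"ry": 0,"rz": 0.146,"grip": 0.5},{"dx": 7.5,"dy": 8.8,"dz": 0,"rx": 0,"ry": 0,"rz": 0.146,"grip": 0.5},{"dx": 7.5,"dy": 8.8,"dz": 0,"rx": 0,"ry": 0,"rz": 0.146,"grip": 0.5},{"dx": 7.5,"dy": 8.8,"dz": 0,"rx": 0,"ry": 0,"rz": 0.146,"grip": 0.5},{"dx": 7.5,"dy": 8.8,"dz": 0,"rx": 0,"ry": 0,"rz": 0.146,"grip": 0.5}]}}

```text
t: 18.48
position: [632.4, 132.5, 340.8]
tool_rot: [[-0.112, 0.994, -0.002], [0.994, 0.112, -0.0], [-0.0, -0.002, -1.0]]
ft_force: [0.1, -0.7, -2.4]
gripper_width: 12.0
grip_force: 98.5
```

{"op": "step_arm", "data": {"motion": [{"dx": 0,"dy": 0,"dz": 0,"rx": 0,"ry": 0,"rz": 0,"grip": 0.5},{"dx": 0,"dy": 0,"dz": 0,"rx": 0,"ry": 0,"rz": 0,"grip": 0.5},{"dx": 0,"dy": 0,"dz": 0,"rx": 0,"ry": 0,"rz": 0,"grip": 0.5}]}}

```text
t: 18.73
position: [631.7, 129.5, 342.3]
tool_rot: [[-0.107, 0.994, -0.001], [0.994, 0.107, -0.0], [-0.0, -0.001, -1.0]]
ft_force: [0.2, -0.3, -2.1]
gripper_width: 12.4
grip_force: 98.5
```

```bash
python3 - <<'E'
from k import *
_,im,d=snap('wrist','w10')
plan((616,212,190,.109))
z=load('w10');C=cloud(z);c=np.array([634.,53.4]);th=.109;e=np.array([np.cos(th),np.sin(th)]);ey=np.array([-e[1],e[0]]);b=c+160*ey;print('nominal',b)
q=(C[...,:2]-b)
m=(np.hypot(q[...,0],q[...,1])<30)&(C[...,2]>60)
top=m&(C[...,2]>84);P=C[top];print('spindle top',len(P),P.mean(0).round(1) if len(P) else 0)
if len(P)>8:print(cv2.minAreaRect(P[:,:2].astype(np.float32)))
dm=m&(C[...,2]>68.5)&(C[...,2]<73);P=C[dm];print('disc',len(P),np.median(P[:,2]),cv2.minEnclosingCircle(P[:,:2].astype(np.float32)))
bm=(np.abs(q).max(-1)<45)&(C[...,2]>64)&(C[...,2]<67.5);print('box',cv2.minAreaRect(C[bm][:,:2].astype(np.float32)))
u,v=[int(x) for x in proj(z,(*b,80))];print(u,v)
i=cv2.cvtColor(z['im'],cv2.COLOR_RGB2BGR);v0=max(0,v-60);u0=max(0,u-60)
cv2.imwrite('pics/m10.png',np.hstack([cv2.resize(i,(400,400)),cv2.resize(i[v0:v0+120,u0:u0+120],(400,400),interpolation=cv2.INTER_CUBIC)]))
E
```

```text
t 18.8 grasp [631.7 129.5 187.4] yaw 0.107 w 12.1 F [ 0.5  0.3 -1.6]
  d [ 8.36 -0.69 -0.26] r [-0.     0.    -0.002] rows 3
  -- at [616. 212. 190.] 0.109
nominal [616.5945136  212.45046068]
spindle top 983 [621.3 207.6 265.2]
((616.8732299804688, 212.32923889160156), (11.860583305358887, 11.979830741882324), 87.01819610595703)
disc 2241 70.52655332892456 ((612.728515625, 213.32749938964844), 26.79804039001465)
box ((608.875244140625, 208.09042358398438), (82.1987075805664, 71.73662567138672), 6.217596054077148)
242 90
```

View pics/m10.png

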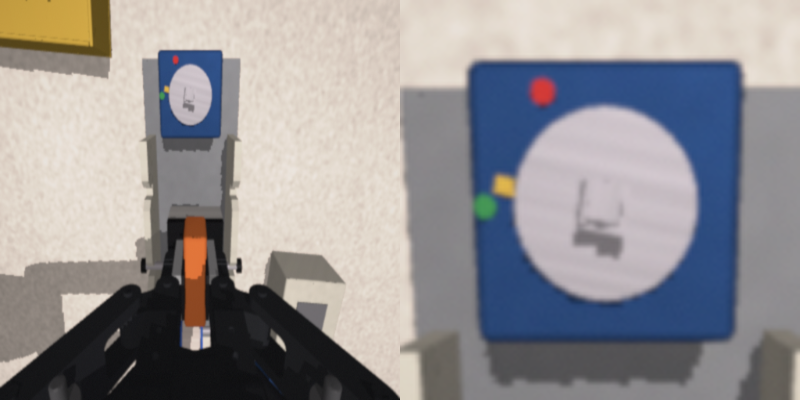

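```bash
python3 - <<'E'
from k import *
z=load('w10');C=cloud(z);q=C[...,:2]-np.array([616.6,212.4]);r=np.hypot(q[...,0],q[...,1])
for lo,hi in((80,92),(84,92),(85.5,90)):
  m=(r<15)&(C[...,2]>lo)&(C[...,2]<hi);P=C[m];print(len(P),P.mean(0).round(1),cv2.minAreaRect(P[:,:2].astype(np.float32)))
plan((616.3,212.9,150,-.052))
E
```

```text
261 [616.7 212.2  86. ] ((616.7185668945312, 212.2129669189453), (11.92642879486084, 11.939546585083008), 84.96638488769531)
204 [616.7 212.3  86.7] ((616.8714599609375, 212.32505798339844), (11.86298942565918, 11.97244644165039), 86.95071411132812)
147 [616.7 212.2  87.5] ((617.14892578125, 212.1857147216797), (9.891864776611328, 10.61138916015625), 85.39202880859375)
t 18.8 grasp [631.7 129.5 187.4] yaw 0.107 w 12.1 F [ 0.5  0.3 -1.6]
  d [ 8.45 -0.65  3.74] r [-0.     0.     0.159] rows 3
  -- at [616.3 212.9 150. ] -0.052
```

{"op": "step_arm", "data": {"motion": [{"dx": 4,"dy": -0.3,"dz": 1,"rx": 0,"ry": 0,"rz": 0.09,"grip": 0.5},{"dx": 8.4,"dy": -0.6,"dz": 3.4,"rx": 0,"ry": 0,"rz": 0.175,"grip": 0.5},{"dx": 8.4,"dy": -0.6,"dz": 3.7,"rx": 0,"ry": 0,"rz": 0.175,"grip": 0.5},{"dx": 8.4,"dy": -0.6,"dz": 3.7,"rx": 0,"ry": 0,"rz": 0.175,"grip": 0.5},{"dx": 8.4,"dy": -0.6,"dz": 3.7,"rx": 0,"ry": 0,"rz": 0.175,"grip": 0.5}]}}

```text
t: 19.2
position: [616.8, 213.2, 305.1]
tool_rot: [[0.064, 0.998, -0.001], [0.998, -0.064, -0.001], [-0.001, -0.001, -1.0]]
ft_force: [0.8, -0.7, -1.8]
gripper_width: 11.8
grip_force: 98.5
```

{"op": "step_arm", "data": {"motion": [{"dx": 0,"dy": 0,"dz": 0,"rx": 0,"ry": 0,"rz": 0,"grip": 0.5},{"dx": 0,"dy": 0,"dz": 0,"rx": 0,"ry": 0,"rz": 0,"grip": 0.5},{"dx": 0,"dy": 0,"dz": 0,"rx": 0,"ry": 0,"rz": 0,"grip": 0.5}]}}

```text
t: 19.45
position: [617.8, 212.3, 306.3]
tool_rot: [[0.067, 0.998, 0.002], [0.998, -0.067, 0.0], [0.0, 0.002, -1.0]]
ft_force: [-0.5, -0.1, -2.3]
gripper_width: 12.1
grip_force: 98.5
```

```bash
python3 - <<'E'
from k import *
for i in range(2): plan((616.3,212.8,150,-.07)); capture('wrist')
_,im,d=snap('wrist','w11');z=load('w11');C=cloud(z)
hsv=cv2.cvtColor(im,cv2.COLOR_RGB2HSV);H,S,V=[hsv[...,k].astype(int) for k in range(3)]
m=(H>3)&(H<20)&(S>150)&(V>60)&(C[...,2]>140)&(C[...,2]<175);P=C[m];print(len(P),P.mean(0).round(1),cv2.minAreaRect(P[:,:2].astype(np.float32)))
E
```

```text
t 19.4 grasp [618.  212.3 151.3] yaw -0.067 w 12.1 F [-0.5 -0.1 -2.3]
  d [ 0.04 -0.15  0.13] r [ 0.002 -0.     0.003] rows 1
  -- at [616.3 212.8 150. ] -0.07
t 19.5 grasp [617.9 212.5 151.1] yaw -0.067 w 12.4 F [ 0.1  1.2 -1.2]
  d [ 0.02 -0.14  0.11] r [ 0.002 -0.     0.003] rows 1
  -- at [616.3 212.8 150. ] -0.07
2731 [617.  216.1 156.7] ((616.785888671875, 211.58956909179688), (47.441795349121094, 13.892716407775879), 86.23571014404297)
```

{"op": "step_arm", "data": {"motion": [{"dx": 0.07,"dy": 0,"dz": 1.0,"rx": 0,"ry": 0,"rz": 0.006,"grip": 0.5},{"dx": 0.07,"dy": 0,"dz": 1.5,"rx": 0,"ry": 0,"rz": 0.006,"grip": 0.5},{"dx": 0.07,"dy": 0,"dz": 2.0,"rx": 0,"ry": 0,"rz": 0.006,"grip": 0.5},{"dx": 0.07,"dy": 0,"dz": 2.4,"rx": 0,"ry": 0,"rz": 0.006,"grip": 0.5},{"dx": 0.07,"dy": 0,"dz": 2.4,"rx": 0,"ry": 0,"rz": 0.006,"grip": 0.5}]}}

```text
t: 20.02
position: [617.0, 214.3, 279.7]
tool_rot: [[0.072, 0.997, -0.002], [0.997, -0.072, -0.0], [-0.001, -0.002, -1.0]]
ft_force: [-0.2, -0.8, -1.2]
gripper_width: 11.9
grip_force: 98.5
```

{"op": "step_arm", "data": {"motion": [{"dx": 0,"dy": 0,"dz": 0,"rx": 0,"ry": 0,"rz": 0,"grip": 0.5}]}}

```text
t: 20.1
position: [617.0, 214.4, 280.6]
tool_rot: [[0.072, 0.997, -0.001], [0.997, -0.072, -0.0], [-0.0, -0.001, -1.0]]
ft_force: [-0.6, -0.9, -1.0]
gripper_width: 12.1
grip_force: 98.5
```

{"op": "step_arm", "data": {"motion": [{"dx": 0,"dy": 0,"dz": 0.4,"rx": 0,"ry": 0,"rz": 0,"grip": 0.5},{"dx": 0,"dy": 0,"dz": 0.7,"rx": 0,"ry": 0,"rz": 0,"grip": 0.5},{"dx": 0,"dy": 0,"dz": 0.9,"rx": 0,"ry": 0,"rz": 0,"grip": 0.5},{"dx": 0,"dy": 0,"dz": 1.0,"rx": 0,"ry": 0,"rz": 0,"grip": 0.5},{"dx": 0,"dy": 0,"dz": 1.0,"rx": 0,"ry": 0,"rz": 0,"grip": 0.5}]}}

```text
t: 20.52
position: [617.0, 214.4, 272.6]
tool_rot: [[0.072, 0.997, 0.001], [0.997, -0.072, 0.0], [0.0, 0.001, -1.0]]
ft_force: [-4.5, -0.4, 5.5]
gripper_width: 12.0
grip_force: 99.6
```

{"op": "step_arm", "data": {"motion": [{"dx": 0,"dy": 0,"dz": 0,"rx": 0,"ry": 0,"rz": 0,"grip": 0.5},{"dx": 0,"dy": 0,"dz": 0,"rx": 0,"ry": 0,"rz": 0,"grip": 0.5}]}}

```text
t: 20.68
position: [617.0, 214.4, 272.6]
tool_rot: [[0.072, 0.997, 0.001], [0.997, -0.072, 0.0], [0.0, 0.001, -1.0]]
ft_force: [-2.2, -0.3, 5.1]
gripper_width: 12.4
grip_force: 99.6
```

{"op": "step_arm", "data": {"motion": [{"dx": 0,"dy": 0,"dz": 0,"rx": 0,"ry": 0,"rz": 0.1,"grip": 0.5},{"dx": 0,"dy": 0,"dz": 0,"rx": 0,"ry": 0,"rz": 0.2,"grip": 0.5},{"dx": 0,"dy": 0,"dz": 0,"rx": 0,"ry": 0,"rz": 0.3,"grip": 0.5},{"dx": 0,"dy": 0,"dz": 0,"rx": 0,"ry": 0,"rz": 0.4,"grip": 0.5},{"dx": 0,"dy": 0,"dz": 0,"rx": 0,"ry": 0,"rz": 0.5,"grip": 0.5}]}}

```text
t: 21.1
position: [617.9, 214.2, 272.6]
tool_rot: [[0.545, 0.838, 0.004], [0.838, -0.545, -0.0], [0.002, 0.003, -1.0]]
ft_force: [2.0, -1.0, 2.6]
gripper_width: 11.9
grip_force: 99.2
```

```bash
python3 - <<'E'
from h import *
plan((617,214,117,-1.0));print(read_state()['torque'])
E
```

```text
t 21.1 grasp [618.5 214.2 117.6] yaw -0.577 w 11.9 F [ 2.  -1.   2.6]
  d [-0.07 -0.07  0.06] r [ 0.003 -0.003  0.423] rows 4
  -- at [617. 214. 117.] -1.0
[-0.23379688 -0.20178759  0.12229449]
```

{"op": "step_arm", "data": {"motion": [{"dx": 0,"dy": 0,"dz": 0,"rx": 0,"ry": 0,"rz": 0.1,"grip": 0.5},{"dx": 0,"dy": 0,"dz": 0,"rx": 0,"ry": 0,"rz": 0.2,"grip": 0.5},{"dx": 0,"dy": 0,"dz": 0,"rx": 0,"ry": 0,"rz": 0.3,"grip": 0.5},{"dx": 0,"dy": 0,"dz": 0,"rx": 0,"ry": 0,"rz": 0.38,"grip": 0.5},{"dx": 0,"dy": 0,"dz": 0,"rx": 0,"ry": 0,"rz": 0.42,"grip": 0.5}]}}

```text
t: 21.52
position: [618.3, 213.9, 272.7]
tool_rot: [[0.839, 0.544, 0.005], [0.544, -0.839, -0.001], [0.004, 0.003, -1.0]]
ft_force: [3.3, -3.2, 2.4]
gripper_width: 12.2
grip_force: 99.1
```

```bash
python3 - <<'E'
from h import *
plan((617,214,117,-1.1));print(read_state()['torque'])
E
```

```text
t 21.5 grasp [619.1 213.8 117.7] yaw -0.996 w 12.2 F [ 3.3 -3.2  2.4]
  d [-0.11 -0.08  0.07] r [ 0.003 -0.004  0.104] rows 1
  -- at [617. 214. 117.] -1.1
[-0.4876986  -0.53839276  0.16083636]
```

{"op": "step_arm", "data": {"motion": [{"dx": 0,"dy": 0,"dz": 0,"rx": 0,"ry": 0,"rz": 0.06,"grip": 0.5},{"dx": 0,"dy": 0,"dz": 0,"rx": 0,"ry": 0,"rz": 0.1,"grip": 0.5},{"dx": 0,"dy": 0,"dz": 0,"rx": 0,"ry": 0,"rz": 0.1,"grip": 0.5}]}}

```text
t: 21.77
position: [618.4, 213.7, 272.6]
tool_rot: [[0.888, 0.459, 0.005], [0.459, -0.888, -0.001], [0.004, 0.003, -1.0]]
ft_force: [3.5, -2.7, 2.5]
gripper_width: 12.2
grip_force: 99.2
```

```bash
python3 - <<'E'
from h import *
plan((617,214,117,-1.1));print(read_state()['torque'])
E
```

```text
t 21.8 grasp [619.2 213.6 117.6] yaw -1.093 w 12.2 F [ 3.5 -2.7  2.5]
  d [-0.12 -0.09  0.06] r [ 0.003 -0.004  0.007] rows 1
  -- at [617. 214. 117.] -1.1
[-0.63218533 -0.6662473   0.06378735]
```

{"op": "step_arm", "data": {"motion": [{"dx": 0,"dy": 0,"dz": 0,"rx": 0,"ry": 0,"rz": 0.05,"grip": 0.5},{"dx": 0,"dy": 0,"dz": 0,"rx": 0,"ry": 0,"rz": 0.08,"grip": 0.5},{"dx": 0,"dy": 0,"dz": 0,"rx": 0,"ry": 0,"rz": 0.08,"grip": 0.5}]}}

```text
t: 22.02
position: [618.5, 213.6, 272.7]
tool_rot: [[0.922, 0.388, 0.005], [0.388, -0.922, -0.001], [0.004, 0.003, -1.0]]
ft_force: [4.1, -4.1, 3.0]
gripper_width: 12.0
grip_force: 99.2
```

```bash
python3 - <<'E'
from h import *
plan((617,214,117,-1.1));print(read_state()['torque'])
snap('top','t5');snap('wrist','w12')
z=load('w12');C=cloud(z);im=z['im']
hsv=cv2.cvtColor(im,cv2.COLOR_RGB2HSV);H,S,V=[hsv[...,k].astype(int) for k in range(3)]
m=(H>3)&(H<20)&(S>150)&(V>60)&(C[...,2]>105)&(C[...,2]<135)&(C[...,1]>180);P=C[m];print(len(P),P.mean(0).round(1),cv2.minAreaRect(P[:,:2].astype(np.float32)))
# yellow pointer
c=np.array([616.8,212.3]);r=np.hypot(C[...,0]-c[0],C[...,1]-c[1])
for nm,lo,hi in(('yel',20,34),('grn',50,80),):
  m=(H>=lo)&(H<=hi)&(S>110)&(V>60)&(r<40)&(C[...,2]>60)&(C[...,2]<75);P=C[m];print(nm,len(P),P.mean(0).round(1) if len(P) else '', ang(P.mean(0)[:2]-c) if len(P) else '')
m=((H<4)|(H>174))&(S>150)&(V>60)&(r<45)&(C[...,2]>60)&(C[...,2]<75);P=C[m];print('red',len(P),ang(P.mean(0)[:2]-c) if len(P) else '')
E
```

```text
t 22.0 grasp [619.3 213.5 117.7] yaw -1.172 w 12.0 F [ 4.1 -4.1  3. ]
  d [-0.12 -0.09  0.06] r [ 0.003 -0.004 -0.072] rows 1
  -- at [617. 214. 117.] -1.1
[-0.72133011 -0.72343691  0.02872405]
2747 [621.8 215.1 123.2] ((617.2291870117188, 212.98716735839844), (47.480873107910156, 13.942299842834473), 23.126155853271484)
yel 18 [602.  232.9  69.7] 2.19513367562363
grn 0  
red 35 2.190401887024672
```

{"op": "step_arm", "data": {"motion": [{"dx": 0,"dy": 0,"dz": 0,"rx": 0,"ry": 0,"rz": 0.04,"grip": 0.5},{"dx": 0,"dy": 0,"dz": 0,"rx": 0,"ry": 0,"rz": 0.06,"grip": 0.5},{"dx": 0,"dy": 0,"dz": 0,"rx": 0,"ry": 0,"rz": 0.06,"grip": 0.5}]}}

```text
t: 22.37
position: [618.5, 213.6, 272.7]
tool_rot: [[0.943, 0.333, 0.005], [0.333, -0.943, -0.001], [0.004, 0.003, -1.0]]
ft_force: [3.2, -3.1, 3.1]
gripper_width: 12.0
grip_force: 99.2
```

```bash
cat > b.py <<'E'
from h import *
def br(n):
    z=load(n);C=cloud(z);hsv=cv2.cvtColor(z['im'],cv2.COLOR_RGB2HSV);H,S,V=[hsv[...,k].astype(int) for k in range(3)]
    c=np.array([616.8,212.3]);r=np.hypot(C[...,0]-c[0],C[...,1]-c[1]);g=(r<45)&(C[...,2]>60)&(C[...,2]<76)&(V>60)
    for nm,m in(('yel',(H>=20)&(H<=34)&(S>110)),('grn',(H>=50)&(H<=80)&(S>110)),('red',((H<4)|(H>174))&(S>150))):
        P=C[m&g];print(n,nm,len(P),P.mean(0).round(1) if len(P) else '',round(ang(P.mean(0)[:2]-c),3) if len(P) else '')
E
python3 - <<'E'
from b import *
plan((617,214,117,-1.1));print(read_state()['torque'])
snap('wrist','w13');snap('top','t6');[br(n) for n in('w10','w12','w13','t0','t6')]
z=load('w13');C=cloud(z);hsv=cv2.cvtColor(z['im'],cv2.COLOR_RGB2HSV);H,S,V=[hsv[...,k].astype(int) for k in range(3)]
m=(H>3)&(H<20)&(S>150)&(V>60)&(C[...,2]>105)&(C[...,2]<135)&(C[...,1]>180);P=C[m];print(len(P),cv2.minAreaRect(P[:,:2].astype(np.float32)))
E
```

```text
t 22.4 grasp [619.3 213.4 117.7] yaw -1.231 w 12.0 F [ 3.2 -3.1  3.1]
  d [-0.13 -0.09  0.06] r [ 0.003 -0.004 -0.131] rows 2
  -- at [617. 214. 117.] -1.1
[-0.70876153 -0.67644779  0.15968197]
w10 yel 27 [592.1 214.2  69.7] 3.064
w10 grn 34 [587.5 208.9  67.4] -3.026
w10 red 36 [599.2 236.1  67.3] 2.207
w12 yel 18 [602.  232.9  69.7] 2.195
w12 grn 0  
w12 red 35 [599.3 236.8  67.7] 2.19
w13 yel 14 [602.2 233.2  69.9] 2.18
w13 grn 0  
w13 red 32 [599.1 236.7  67.5] 2.2
t0 yel 4 [591.6 213.8  69.6] 3.083
t0 grn 5 [587.  208.8  65.9] -3.024
t0 red 2 [598.8 235.3  67.4] 2.236
t6 yel 0  
t6 grn 5 [587.4 207.6  66.8] -2.984
t6 red 0  
2740 ((617.0110473632812, 213.59317016601562), (47.24197006225586, 14.30623722076416), 18.323822021484375)
```

{"op": "step_arm", "data": {"motion": [{"dx": 0,"dy": 0,"dz": 0,"rx": 0,"ry": 0,"rz": 0.05,"grip": 0.5},{"dx": 0,"dy": 0,"dz": 0,"rx": 0,"ry": 0,"rz": 0.08,"grip": 0.5},{"dx": 0,"dy": 0,"dz": 0,"rx": 0,"ry": 0,"rz": 0.08,"grip": 0.5}]}}

```text
t: 22.72
position: [618.5, 213.6, 272.6]
tool_rot: [[0.967, 0.256, 0.005], [0.256, -0.967, -0.001], [0.005, 0.003, -1.0]]
ft_force: [4.1, -4.1, 3.7]
gripper_width: 12.1
grip_force: 99.3
```

```bash
python3 - <<'E'
from b import *
plan((617,214,117,-1.1));
for i in range(3):print(read_state()['torque'].round(3)); snap('wrist','w14')
br('w14')
z=load('w14');C=cloud(z);hsv=cv2.cvtColor(z['im'],cv2.COLOR_RGB2HSV);H,S,V=[hsv[...,k].astype(int) for k in range(3)]
m=(H>3)&(H<20)&(S>150)&(V>60)&(C[...,2]>105)&(C[...,2]<135)&(C[...,1]>180);P=C[m];print(len(P),cv2.minAreaRect(P[:,:2].astype(np.float32)))
E
```

```text
t 22.7 grasp [619.3 213.3 117.6] yaw -1.311 w 12.1 F [ 4.1 -4.1  3.7]
  d [-0.14 -0.08  0.06] r [ 0.003 -0.004 -0.211] rows 2
  -- at [617. 214. 117.] -1.1
[-0.804 -0.758  0.382]
[-0.861 -0.811  0.359]
[-0.844 -0.749  0.341]
w14 yel 8 [602.5 233.8  69.3] 2.158
w14 grn 0  
w14 red 33 [599.1 236.6  67.7] 2.2
2742 ((617.0858764648438, 213.49652099609375), (47.599239349365234, 14.220969200134277), 14.166930198669434)
```

{"op": "step_arm", "data": {"motion": [{"dx": 0,"dy": 0,"dz": 0,"rx": 0,"ry": 0,"rz": -0.1,"grip": 0.5},{"dx": 0,"dy": 0,"dz": 0,"rx": 0,"ry": 0,"rz": -0.2,"grip": 0.5},{"dx": 0,"dy": 0,"dz": 0,"rx": 0,"ry": 0,"rz": -0.24,"grip": 0.5},{"dx": 0,"dy": 0,"dz": 0,"rx": 0,"ry": 0,"rz": -0.24,"grip": 0.5}]}}

```text
t: 23.2
position: [618.1, 213.9, 272.6]
tool_rot: [[0.877, 0.481, 0.004], [0.481, -0.877, -0.0], [0.003, 0.002, -1.0]]
ft_force: [2.3, -2.5, 4.3]
gripper_width: 12.0
grip_force: 99.5
```

```bash
python3 - <<'E'
from b import *
plan((617,214,117,-1.1));print(read_state()['torque'].round(3)); snap('wrist','w15');br('w15')
E
```

```text
t 23.2 grasp [618.6 213.8 117.6] yaw -1.07 w 12.0 F [ 2.3 -2.5  4.3]
  d [-0.09 -0.06  0.06] r [ 0.002 -0.003  0.03 ] rows 1
  -- at [617. 214. 117.] -1.1
[-0.599 -0.544  0.119]
w15 yel 19 [601.9 233.   69.6] 2.196
w15 grn 0  
w15 red 35 [599.2 236.6  67.6] 2.199
```

{"op": "step_arm", "data": {"motion": [{"dx": 0,"dy": 0,"dz": -1,"rx": 0,"ry": 0,"rz": 0,"grip": 0.5},{"dx": 0,"dy": 0,"dz": -2.2,"rx": 0,"ry": 0,"rz": 0,"grip": 0.5},{"dx": 0,"dy": 0,"dz": -5,"rx": 0,"ry": 0,"rz": 0,"grip": 0.5},{"dx": 0,"dy": 0,"dz": -7,"rx": 0,"ry": 0,"rz": 0,"grip": 0.5},{"dx": 0,"dy": 0,"dz": -7,"rx": 0,"ry": 0,"rz": 0,"grip": 0.5}]}}

```text
t: 23.67
position: [617.7, 215.0, 345.6]
tool_rot: [[0.878, 0.478, 0.006], [0.478, -0.878, 0.002], [0.006, 0.001, -1.0]]
ft_force: [1.5, 0.3, -1.2]
gripper_width: 12.2
grip_force: 99.1
```

```bash
python3 - <<'E'
from b import *
snap('wrist','w16');br('w16')
s=read_state();print(s['joint_positions'].round(2))
plan((560,60,190,-.7),(443.5,-322.5,130,.049))
E
```

```text
w16 yel 16 [602.8 232.2  69.8] 2.185
w16 grn 0  
w16 red 12 [599.6 236.6  67.5] 2.188
[0.16 0.48 1.35 0.   1.3  1.24]
t 23.7 grasp [617.8 215.1 188.2] yaw -1.072 w 12.2 F [-0.3  0.4 -2.3]
  d [-12.43  10.86  -0.22] r [ 0.001 -0.003 -0.372] rows 4
  -- at [560.  60. 190.] -0.7
  d [-12.25   5.24   2.  ] r [ 0.    0.   -0.25] rows 4
  d [-13.17   2.05   2.  ] r [ 0.    0.   -0.25] rows 4
  d [-13.27  -1.26   2.  ] r [ 0.    0.   -0.25] rows 4
  -- at [ 443.5 -322.5  130. ] 0.049
```

{"op": "step_arm", "data": {"motion": [{"dx": -12.4,"dy": 10.9,"dz": -0.2,"rx": 0,"ry": 0,"rz": -0.372,"grip": 0.5},{"dx": -12.4,"dy": 10.9,"dz": -0.2,"rx": 0,"ry": 0,"rz": -0.372,"grip": 0.5},{"dx": -12.4,"dy": 10.9,"dz": -0.2,"rx": 0,"ry": 0,"rz": -0.372,"grip": 0.5},{"dx": -12.4,"dy": 10.9,"dz": -0.2,"rx": 0,"ry": 0,"rz": -0.372,"grip": 0.5}]}}

```text
t: 24.05
position: [559.0, 60.0, 340.9]
tool_rot: [[0.639, 0.77, -0.004], [0.77, -0.639, 0.001], [-0.002, -0.004, -1.0]]
ft_force: [1.2, -0.2, -1.0]
gripper_width: 11.9
grip_force: 99.1
```

{"op": "step_arm", "data": {"motion": [{"dx": -12.2,"dy": 5.2,"dz": 2,"rx": 0,"ry": 0,"rz": -0.25,"grip": 0.5},{"dx": -12.2,"dy": 5.2,"dz": 2,"rx": 0,"ry": 0,"rz": -0.25,"grip": 0.5},{"dx": -12.2,"dy": 5.2,"dz": 2,"rx": 0,"ry": 0,"rz": -0.25,"grip": 0.5},{"dx": -12.2,"dy": 5.2,"dz": 2,"rx": 0,"ry": 0,"rz": -0.25,"grip": 0.5}]}}

```text
t: 24.38
position: [519.5, -69.4, 320.5]
tool_rot: [[0.436, 0.9, -0.005], [0.9, -0.436, 0.0], [-0.002, -0.005, -1.0]]
ft_force: [0.2, 0.7, -1.2]
gripper_width: 12.0
grip_force: 99.1
```

{"op": "step_arm", "data": {"motion": [{"dx": -13.2,"dy": 2,"dz": 2,"rx": 0,"ry": 0,"rz": -0.25,"grip": 0.5},{"dx": -13.2,"dy": 2,"dz": 2,"rx": 0,"ry": 0,"rz": -0.25,"grip": 0.5},{"dx": -13.2,"dy": 2,"dz": 2,"rx": 0,"ry": 0,"rz": -0.25,"grip": 0.5},{"dx": -13.2,"dy": 2,"dz": 2,"rx": 0,"ry": 0,"rz": -0.25,"grip": 0.5}]}}

```text
t: 24.72
position: [480.5, -196.5, 300.7]
tool_rot: [[0.199, 0.98, -0.004], [0.98, -0.199, 0.001], [0.0, -0.004, -1.0]]
ft_force: [0.2, -1.2, -2.7]
gripper_width: 12.0
grip_force: 99.1
```

{"op": "step_arm", "data": {"motion": [{"dx": -13.3,"dy": -1.3,"dz": 2,"rx": 0,"ry": 0,"rz": -0.25,"grip": 0.5},{"dx": -13.3,"dy": -1.3,"dz": 2,"rx": 0,"ry": 0,"rz": -0.25,"grip": 0.5},{"dx": -13.3,"dy": -1.3,"dz": 2,"rx": 0,"ry": 0,"rz": -0.25,"grip": 0.5},{"dx": -13.3,"dy": -1.3,"dz": 2,"rx": 0,"ry": 0,"rz": -0.25,"grip": 0.5},{"dx": -13.3,"dy": -1.3,"dz": 2,"rx": 0,"ry": 0,"rz": -0.25,"grip": 0.5}]}}

```text
t: 25.13
position: [441.5, -324.5, 280.6]
tool_rot: [[-0.045, 0.999, -0.003], [0.999, 0.045, 0.002], [0.002, -0.003, -1.0]]
ft_force: [0.1, 0.3, -1.3]
gripper_width: 12.1
grip_force: 99.1
```

{"op": "step_arm", "data": {"motion": [{"dx": 0,"dy": 0,"dz": 0,"rx": 0,"ry": 0,"rz": 0,"grip": 0.5},{"dx": 0,"dy": 0,"dz": 0,"rx": 0,"ry": 0,"rz": 0,"grip": 0.5},{"dx": 0,"dy": 0,"dz": 0,"rx": 0,"ry": 0,"rz": 0,"grip": 0.5}]}}

```text
t: 25.38
position: [443.6, -320.0, 282.6]
tool_rot: [[-0.051, 0.999, -0.001], [0.999, 0.051, 0.002], [0.002, -0.001, -1.0]]
ft_force: [-0.2, 0.2, -1.0]
gripper_width: 12.1
grip_force: 99.1
```

```bash
python3 - <<'E'
from b import *
plan((443.5,-322.5,47.6,.049))
snap('scene','s5');br('s5')
snap('wrist','w17');z=load('w17');C=cloud(z);hsv=cv2.cvtColor(z['im'],cv2.COLOR_RGB2HSV);H,S,V=[hsv[...,k].astype(int) for k in range(3)]
m=(H>3)&(H<20)&(S>150)&(V>60)&(C[...,2]>100)&(C[...,2]<150)&(C[...,0]<600);P=C[m];print('bar top',np.median(P[:,2]),cv2.minAreaRect(P[:,:2].astype(np.float32)))
E
```

```text
t 25.4 grasp [ 443.5 -319.8  127.6] yaw 0.051 w 12.1 F [-0.2  0.2 -1. ]
  d [-0.26 -0.02  8.  ] r [-0.001 -0.002  0.002] rows 2
  -- at [ 443.5 -322.5   47.6] 0.049
s5 yel 4 [604.5 231.9  67.6] 2.131
s5 grn 2 [589.1 209.1  65.6] -3.028
s5 red 3 [601.6 237.3  66.5] 2.118
bar top 134.7038511200111 ((442.1224670410156, -320.93829345703125), (16.67607879638672, 47.46537399291992), 0.8682359457015991)
```

{"op": "step_arm", "data": {"motion": [{"dx": -0.2,"dy": 0,"dz": 3,"rx": 0,"ry": 0,"rz": 0,"grip": 0.5},{"dx": -0.2,"dy": 0,"dz": 6,"rx": 0,"ry": 0,"rz": 0,"grip": 0.5},{"dx": -0.2,"dy": 0,"dz": 7.2,"rx": 0,"ry": 0,"rz": 0,"grip": 0.5},{"dx": -0.2,"dy": 0,"dz": 7.5,"rx": 0,"ry": 0,"rz": 0,"grip": 0.5},{"dx": -0.2,"dy": 0,"dz": 7.5,"rx": 0,"ry": 0,"rz": 0,"grip": 0.5}]}}

```text
t: 25.9
position: [443.7, -322.7, 207.5]
tool_rot: [[-0.051, 0.999, -0.001], [0.999, 0.051, 0.002], [0.002, -0.001, -1.0]]
ft_force: [-0.2, -0.7, -1.7]
gripper_width: 12.5
grip_force: 99.1
```

{"op": "step_arm", "data": {"motion": [{"dx": 0,"dy": 0,"dz": 0.2,"rx": 0,"ry": 0,"rz": 0,"grip": 0.5},{"dx": 0,"dy": 0,"dz": 0.4,"rx": 0,"ry": 0,"rz": 0,"grip": 0.5},{"dx": 0,"dy": 0,"dz": 0.5,"rx": 0,"ry": 0,"rz": 0,"grip": 0.5},{"dx": 0,"dy": 0,"dz": 0.5,"rx": 0,"ry": 0,"rz": 0,"grip": 0.5}]}}

```text
t: 26.23
position: [443.7, -323.7, 203.9]
tool_rot: [[-0.05, 0.999, 0.001], [0.999, 0.05, -0.001], [-0.001, 0.001, -1.0]]
ft_force: [-0.2, -0.7, -0.8]
gripper_width: 12.4
grip_force: 99.1
```

{"op": "step_arm", "data": {"motion": [{"dx": 0,"dy": 0,"dz": 0.15,"rx": 0,"ry": 0,"rz": 0,"grip": 0.5},{"dx": 0,"dy": 0,"dz": 0.15,"rx": 0,"ry": 0,"rz": 0,"grip": 0.5},{"dx": 0,"dy": 0,"dz": 0.15,"rx": 0,"ry": 0,"rz": 0,"grip": 0.5}]}}

```text
t: 26.48
position: [443.8, -323.9, 202.6]
tool_rot: [[-0.05, 0.999, 0.001], [0.999, 0.05, -0.001], [-0.001, 0.001, -1.0]]
ft_force: [-0.9, 0.0, 4.9]
gripper_width: 11.8
grip_force: 99.8
```

{"op": "step_arm", "data": {"motion": [{"dx": 0,"dy": 0,"dz": 0,"rx": 0,"ry": 0,"rz": 0,"grip": 3},{"dx": 0,"dy": 0,"dz": 0,"rx": 0,"ry": 0,"rz": 0,"grip": 5},{"dx": 0,"dy": 0,"dz": 0,"rx": 0,"ry": 0,"rz": 0,"grip": 5},{"dx": 0,"dy": 0,"dz": 0,"rx": 0,"ry": 0,"rz": 0,"grip": 5}]}}

```text
t: 26.82
position: [443.5, -323.6, 201.6]
tool_rot: [[-0.05, 0.999, -0.0], [0.999, 0.05, 0.0], [0.0, -0.0, -1.0]]
ft_force: [0.3, 0.1, 1.1]
gripper_width: 50.1
grip_force: 0.0
```

{"op": "step_arm", "data": {"motion": [{"dx": 0,"dy": 0,"dz": -3,"rx": 0,"ry": 0,"rz": 0,"grip": 5},{"dx": 0,"dy": 0,"dz": -7,"rx": 0,"ry": 0,"rz": 0,"grip": 5},{"dx": 0,"dy": 0,"dz": -11,"rx": 0,"ry": 0,"rz": 0,"grip": 5},{"dx": 0,"dy": 0,"dz": -15,"rx": 0,"ry": 0,"rz": 0,"grip": 5},{"dx": 0,"dy": 0,"dz": -15,"rx": 0,"ry": 0,"rz": 0,"grip": 5}]}}

```text
t: 27.23
position: [445.1, -325.1, 360.2]
tool_rot: [[-0.05, 0.999, 0.01], [0.999, 0.05, -0.011], [-0.011, 0.009, -1.0]]
ft_force: [0.7, -1.1, 0.3]
gripper_width: 50.0
grip_force: 0.0
```

{"op": "step_arm", "data": {"motion": [{"dx": -12,"dy": -8,"dz": 0,"rx": 0,"ry": 0,"rz": 0,"grip": 5},{"dx": -12,"dy": -8,"dz": 0,"rx": 0,"ry": 0,"rz": 0,"grip": 5},{"dx": -12,"dy": -8,"dz": 0,"rx": 0,"ry": 0,"rz": 0,"grip": 5},{"dx": -12,"dy": -8,"dz": 0,"rx": 0,"ry": 0,"rz": 0,"grip": 5},{"dx": -12,"dy": -8,"dz": 0,"rx": 0,"ry": 0,"rz": 0,"grip": 5}]}}

```text
t: 27.65
position: [367.2, -451.2, 351.2]
tool_rot: [[-0.046, 0.999, -0.001], [0.999, 0.046, -0.002], [-0.002, -0.001, -1.0]]
ft_force: [-0.2, -1.3, 0.4]
gripper_width: 50.1
grip_force: 0.0
```

```bash
python3 - <<'E'
from b import *
import k
snap('top','t7');snap('scene','s7');br('t7')
try:k.key('t7')
except Exception as e:print(e)
q0=np.array([634.,53.4]);th=.109;ex=np.array([np.cos(th),np.sin(th)]);ey=np.array([-ex[1],ex[0]])
C=cloud(load('t7')).reshape(-1,3)
for bb in(-78,0):
  b=q0+bb*ey;q=(C[:,:2]-b)@np.stack([ex,ey],1)
  for sx in(-1,1):
    m=(sx*q[:,0]>57)&(sx*q[:,0]<72)&(abs(q[:,1])<15)&(C[:,2]>35)&(C[:,2]<80);print(bb,sx,m.sum(),C[m,2].max().round(1), q[m].mean(0).round(1))
i=cv2.imread('pics/t7.png');j=cv2.imread('pics/s7.png')
cv2.imwrite('pics/m7.png',np.vstack([np.hstack([cv2.resize(i,(400,300)),cv2.resize(j,(400,300))]),np.hstack([cv2.resize(i[140:210,140:290],(400,300)),cv2.resize(j[95:275,190:340],(400,300))])]))
E
```

```text
t7 yel 3 [601.4 230.7  70.1] 2.267
t7 grn 5 [586.8 208.4  67.7] -3.011
t7 red 1 [597.8 235.6  65.7] 2.255
t7 124 bar [ 443.5 -331.8   54.1] dir 1.708063149642824 ((453.8695983886719, -475.3359375), (54.69799041748047, 346.84814453125), 11.173969268798828)
mat ((442.986083984375, -323.2024841308594), (167.82440185546875, 167.74745178222656), 2.968604803085327)
-78 -1 30 59.6 [-62.3   0.4]
-78 1 18 59.1 [60.6 -0.1]
0 -1 28 58.7 [-61.7  -0.1]
0 1 21 59.6 [60.6 -0.4]
```

View pics/m7.png

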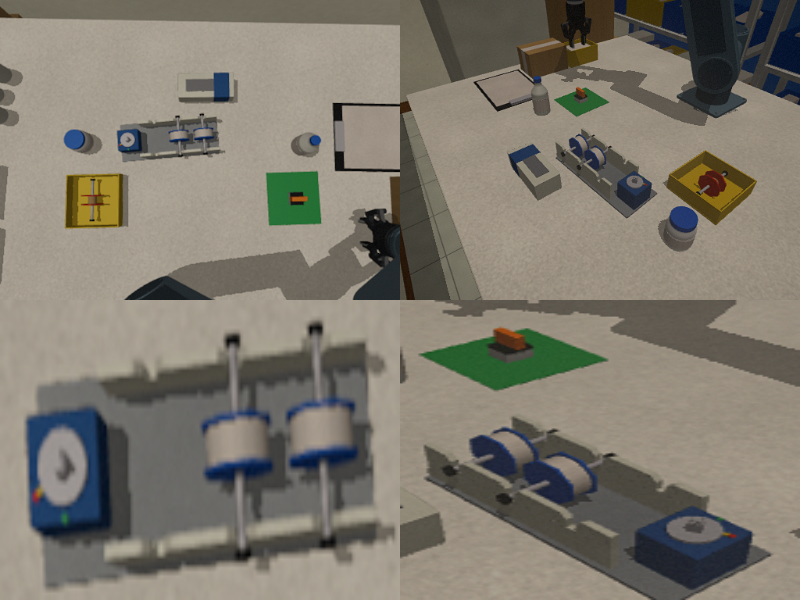

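The final picture shows both rolls seated in the dispenser, the red spool in the bin and the pointer at the red dot. The key stands upright on its mat and no other roll is on the bench.

```bash
python3 -c "
from rig import *
print(hand_in())"
```

```text
the job is handed in; nothing more can be done
None
```

The job is handed in: the one spent spool is in the bin, both full rolls are seated in the dispenser, the brake is turned to its stop, and the key stands upright on its mat.

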